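# Weigh the paint caddy on the hanging scale

## Task

Weigh the paint caddy: pull it out from under the riser shelf by its front fin, let go of it standing well clear of the shelf, then take it by the grip post on top and hang its bar in the hook of the hanging scale. Lower it slowly, so that the scale takes the weight while you still hold it, and let go gently, without the hook dropping or bouncing, leaving the caddy hanging freely and still. Keep the caddy upright, do not force the hook onto its stop, and leave the red jar, the palette and the notebook where they are.

Things in the scene. Friction and masses are not known exactly. Their poses are not given: they have to be found in the camera images.
- caddy: Loose plywood tray, 100 (x) by 150 mm (y), 40 high, with six fixed lidded jars (to 60). A 10 mm steel wire bail in the plane x=0 rises from the y ends to a level top bar along y; below the bar it is open down to the jars (75 mm high, 60 wide or more). Orange post on the bar, orange fin at the front (-x). 0.48 to 0.72 kg, mass centre within 8 mm of the post's axis. Origin: centre of underside, z up.
- caddy_post (a point): Grasp point on the orange grip post on the caddy's axis, 180 mm above its underside, 40 above the bar's axis. The post is 22 (caddy x) by 24 mm (caddy y), from 144 to 206 mm above the underside. Axes as the caddy's. With the fingers on its y faces (closing along the bar) they stay clear of the hook.
- caddy_fin (a point): Grasp point on the orange fin at the caddy's front, 110 mm from its centre towards -x, 35 mm above its underside. The fin is an upright plate 16 mm thick along caddy y, from 50 to 132 mm in front of the centre, 16 to 50 mm above the underside. Axes as the caddy's. For sliding the caddy, not for lifting.
- caddy_bar (a point): Middle of the axis of the caddy's top bar (10 mm thick, 72 mm long, along caddy y), 140 mm above the underside. Axes as the caddy's.
- shelf: Fixed riser shelf: top of aluminium slats 150 mm deep, 310 wide, 225 to 241 mm above the table, on four slim corner legs (272 mm clear between), side rails down to 215, boxes on top up to 291 mm. Origin: on the table under the middle of the top's front edge; x goes in under the top, away from the robot, y along the edge. On either side of the table; the caddy stands under it, fin outwards.
- scale: Fixed hanging scale: black base plate 8 mm thick (130 mm before to 70 behind the origin, 150 wide), two white posts up to a cap at 316 mm, front faces at x=0, white dial plate with ticks at +y. Between the posts a sprung carriage with steel hook and red pointer. Origin: on the table under the middle of the posts' front; the hook reaches along -x, towards the robot. On either side of the table.
- hook_seat (a point): Bottom of the hook's V seat, 87 mm before the posts (scale -x), 228 mm above the table unloaded; goes down with the hook. Axes as the scale's. Level arm along x, 16 wide, 12 thick; a sloped cheek before and one behind the seat, 22 mm high, 23 mm clear at the bottom, 58 over all at the top. The bar lies across the arm, axis 5 mm above this point; it comes over the front cheek along +x, then down.
- scale_hook (a joint): Travel of the sprung hook and pointer, m: 0 unloaded at the top, growing downwards to a stop at 0.070. Spring 150 N/m, damped (9 N s/m), small preload: it starts to move at about 0.3 N and settles at 65 mm per kg hung on it less 2 mm, so at 0.029 to 0.046 for the caddy.
- bottle: Bystander: upright red paint jar, 44 mm across, 75 mm high, origin at the centre of its underside.
- palette: Bystander: round white paint palette, 100 mm across, 12 mm high, origin at the centre of its underside.
- notebook: Bystander: blue notebook with a white page, 90 x 140 x 15 mm, origin at the centre of its underside.
There are look-alikes about, which are no part of the job. Of the things shaped like the caddy, the plywood one is meant.

How it is judged:
On the way, in this order (a step that is already met when the one before it is completed fails the run):
1. the caddy stands on the table with its post at least 50 mm out in front of the shelf's edge, let go and at rest (x of caddy_post in the frame of shelf below -0.05 m and height (world z) of caddy below 0.01 m and angle between caddy's own z axis and vertical below 0.1 rad and linear speed of caddy below 0.02 m/s and contact force between the fingers and caddy below 0.1 N), for 0.2 s.
2. the hook is drawn down at least 10 mm by the caddy while the gripper still holds it (value of joint scale_hook above 0.01 m and contact force between caddy and scale above 0.5 N and contact force between the fingers and caddy above 0.5 N), for 0.1 s.
At the end, for the whole second after the job is handed in: The caddy hangs by its bar in the scale's hook (bar within 30 mm of the seat point), clear of the table by 20 mm, released, upright within 0.25 rad and nearly still (under 0.04 m/s); the pointer has settled between 20 and 60 mm of travel (moving under 0.01 m/s) (value of joint scale_hook between 0.02 and 0.06 m and velocity of joint scale_hook between -0.01 and 0.01 m/s and distance between caddy_bar and hook_seat below 0.03 m and contact force between caddy and scale above 3 N and linear speed of caddy below 0.04 m/s and angle between caddy's own z axis and vertical below 0.25 rad and height (world z) of caddy above 0.02 m and contact force between the fingers and caddy below 0.1 N); the robot touches nothing.
It fails at once if the hook drops or springs faster than 0.15 m/s (velocity of joint scale_hook above 0.15 m/s or velocity of joint scale_hook below -0.15 m/s).
It fails at once if the hook is pressed down onto its stop (beyond 66 mm) (value of joint scale_hook above 0.066 m).
It fails at once if the caddy is tipped more than 0.5 rad (angle between caddy's own z axis and vertical above 0.5 rad).
It fails at once if the jar, palette or notebook is moved more than 30 mm (distance of any of bottle, palette, notebook from where it was at the start of the episode above 0.03 m).
It also fails if it takes over 70 s, if anything falls off the work surface, if the arm or the gripper's body presses on something with over 40 N, if the wrist force passes 120 N, or if a joint passes its speed limit or range.

## Robot

A 6-joint arm with a two-finger parallel gripper is mounted at the origin on the work surface. World frame = base frame: x ahead of the robot, y to its left, z up, the work surface at z = 0. Lengths are in m, angles in rad, forces in N, time in s.
With the tool pointing down it reaches from about 0.325 to 0.775 m from the base axis. Payload 5.5 kg.
Tool frame: the origin (TCP) lies midway between the tips of the shut fingers; the grasp point (between the pads) lies 19 mm behind it; x points along the fingers, z is the direction in which the jaws open and shut, and the axes are right-handed (so a half turn about x gives the same grasp; the last joint's range is limited). The gripper opens to 88 mm and grips with 3 to 60 N. Pads are 20 mm wide; open, the fingers measure 115 mm over their backs; the gripper's body (75 mm by 178 mm) begins 61 mm behind the grasp point.
Start: joints at [-1.263, 0.091, 1.231, -0, 1.82, -0.057], TCP at [0.214, -0.561, 0.192] pointing down, gripper open.
Joint ranges: [-2.87, 2.87], [-0.86, 2.18], [0.17, 2.46], [-1.51, 4.65], [0.06, 2.69], [-2.65, 2.65]. Speed limits (rad/s): [2.57, 2.57, 3.01, 3.14, 3.14, 3.14].

## Interface

Orientations are given as a unit quaternion [x, y, z, w].
In Python, from cell import ctrl gives the robot as it stands. The module is installed in compiled form; this text tells all that it offers.
- The arm moves only by the tool send_rows, never from a script. Its argument "motion" is text: rows parted by semicolons, each of 6 numbers parted by spaces: the shift along the tool's x, y, z in cm, then the turn, a rotation vector about the tool's x, y, z in rad. In form: tx ty tz ax ay az; .... A call has 1 to 20 rows; each row shifts and turns the pose as measured when the row begins, along the tool's axes as they then stand; what a row does not reach is not made up. A row lasts 1/12 s, in which the tool goes at most 41.7 mm and 7.16 degrees, less where a joint would pass 70% of its speed; a pose out of reach is approached as far as the arm can. A call is refused whole if a number of a shift passes 4.17 or a number of a turn 0.125, either way. A call with a gripper value outside its range is refused whole. "grip" is the gripper command: -1 is shut, 1 is fully open, values between are in proportion, set as the call begins (left out, the last holds). The fingers move at their own pace and stop on an object; "squeeze" is the grip in N (left out, the last holds). Time passes only in rows, so rows that do not move let the fingers close. It gives the time, the measured TCP pose, the force and the opening at its end, in the units of the state.
- ctrl.get_state(): the state, without advancing time (a new reading comes with each control period).
- ctrl.get_image(name): name is "scene" or "top" or "wrist"; returns a dict with "color" (384x512x3 uint8, red, green, blue), "fovy" (degrees; the focal length in pixels is half the picture's height over the tangent of half this angle, whatever the lens; pixels are square), "cx", "cy" (the principal point, pixels), "camera_from_world" (4x4, takes a point from world to camera coordinates). Camera axes: x right, y down, z forward; pixel columns grow to the right and rows downward; lengths in m; the calibration is good to about 2 mm. A picture is of the moment at which its call begins. There is no depth.
- ctrl.sign_off(): hands the job in, once; it reports no verdict.
The state is a dict: "clock": time; "qpos": joint angles; "joint_vel": joint speeds; "effort": joint torques, N m; "tcp_pos": TCP position; "tcp_rot": TCP orientation; "ft_force": force on the tool from outside, world axes, zero at the start; "torque": the same for the moment, N m; "gripper_width": finger opening in m.
Only numpy, scipy, OpenCV 4.12 (cv2) and the standard library are available. Lean on these libraries where they do the work, as an engineer would, in place of code of your own. Each camera call takes 0.05 s, during which the arm holds its last target.

## Working session

There is one attempt and no reset: what is moved stays moved. The work goes in short steps, Python scripts to look and compute and a tool call to move; the robot and the scene stay as the last step left them, time stands still between calls to the robot, and variables do not carry over. Pictures are saved under pics/ and viewed, and the job is handed in when it is done.

Besides the shell and the picture viewer there is one more tool, called after "Emit:" as name(argument=value, ...) on one line, values as JSON. send_rows: Moves the arm, as the interface text tells. Its arguments: {"type":"object","properties":{"motion":{"type":"string"},"grip":{"type":"number"},"squeeze":{"type":"number"}},"required":["motion"]}

```bash
mkdir -p pics; cat > h.py <<'E'
import numpy as np, cv2
from cell import ctrl
from scipy.spatial.transform import Rotation as R
def snap(n,f):
    d=ctrl.get_image(n); cv2.imwrite('pics/'+f,cv2.cvtColor(d['color'],cv2.COLOR_RGB2BGR))
    np.savez('pics/'+f+'.npz',**{k:d[k] for k in d}); return d
def load(f): return dict(np.load('pics/'+f+'.npz'))
def foc(d): return 192/np.tan(np.radians(float(d['fovy']))/2)
def ray(d,u,v):
    f=foc(d);T=d['camera_from_world'];Rm=T[:3,:3];c=-Rm.T@T[:3,3]
    r=Rm.T@np.array([(u-d['cx'])/f,(v-d['cy'])/f,1.]);return c,r/np.linalg.norm(r)
def onz(d,u,v,z):
    c,r=ray(d,u,v);return c+r*(z-c[2])/r[2]
def proj(d,p):
    q=d['camera_from_world']@np.append(p,1);f=foc(d);return np.array([f*q[0]/q[2]+d['cx'],f*q[1]/q[2]+d['cy']])
def tri(a,ua,b,ub):
    c1,r1=ray(a,*ua);c2,r2=ray(b,*ub)
    s=np.linalg.lstsq(np.c_[r1,-r2],c2-c1,rcond=None)[0]
    p,q=c1+s[0]*r1,c2+s[1]*r2;return (p+q)/2,np.linalg.norm(p-q)
def big(f,x0,y0,x1,y1,k,out):
    i=cv2.imread('pics/'+f)[y0:y1,x0:x1];cv2.imwrite('pics/'+out,cv2.resize(i,None,fx=k,fy=k,interpolation=cv2.INTER_CUBIC))
E
python3 - <<'E'
from h import *
for n in ['scene','top','wrist']:
    d=snap(n,n+'0.png');T=d['camera_from_world'];print(n,d['fovy'],d['cx'],d['cy'],-T[:3,:3].T@T[:3,3],T[2,:3])
print(ctrl.get_state())
E
```

```text
scene 52.391373105209986 257.9238796690231 192.71852233294192 [1.08984446 0.59964481 0.68980275] [-0.59797114 -0.62118517 -0.50651704]
top 57.91693718670713 252.77933520729857 193.14655648160831 [ 0.29324411 -0.00381345  1.23080294] [ 0.15975966 -0.02354899 -0.98687502]
wrist 65.86324495317226 254.35390569317826 190.50915334228162 [ 0.27508081 -0.53631672  0.38409964] [-0.22737602 -0.08417645 -0.97016208]
{'clock': 0.15, 'qpos': array([-1.26274255e+00,  9.16992944e-02,  1.23158865e+00,  5.17450641e-06,
        1.81979019e+00, -5.67044514e-02]), 'joint_vel': array([-0.00024013, -0.00263083, -0.00379201,  0.00149318,  0.00191847,
       -0.0010359 ]), 'effort': array([ 2.57743059e-04, -4.47045100e+01, -4.06907845e+01,  6.98929466e-02,
        2.74394994e-02, -1.17419577e-04]), 'tcp_pos': array([ 0.21395234, -0.56027753,  0.19087029]), 'tcp_rot': array([ 0.40134543,  0.58280636, -0.40069884,  0.58197855]), 'ft_force': array([-0.07294194, -0.76278653,  0.27463069]), 'torque': array([-0.02992146,  0.03507378, -0.03069689]), 'gripper_width': 0.08789434350094516}
```

View pics/scene0.png

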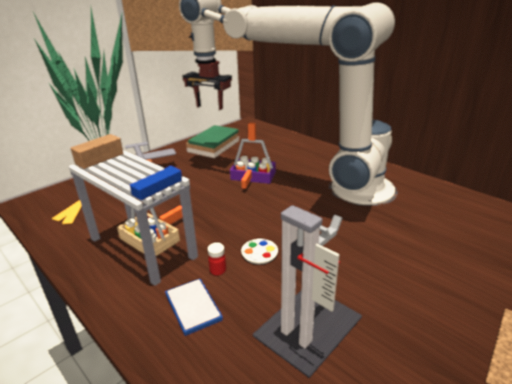

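View pics/top0.png

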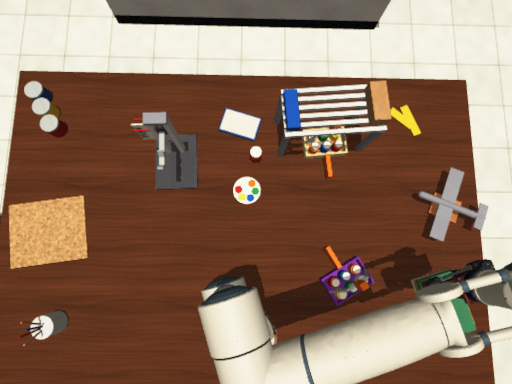

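View pics/wrist0.png

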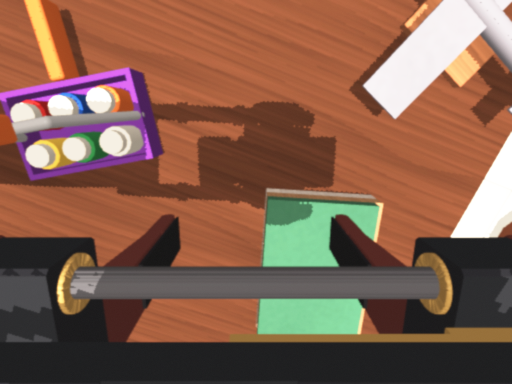

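The scene view shows the plywood caddy under the slatted shelf at about (150,233), fin at (172,214). The purple caddy stands by the robot at (252,170), and the scale is at (310,290). Candidates in the top view are the plywood tray (325,145) with fin (329,165), the purple tray (347,280) with fin (335,257), and an orange part near the grey toy (445,210). I choose the plywood one, and I'll crop in to check it.

```bash
python3 - <<'E'
from h import *
big('top0.png',265,75,395,185,6,'c1.png')
big('top0.png',120,95,270,210,5,'c2.png')
big('scene0.png',60,130,200,290,5,'c3.png')
E
```

```text
(no output)
```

View pics/c1.png

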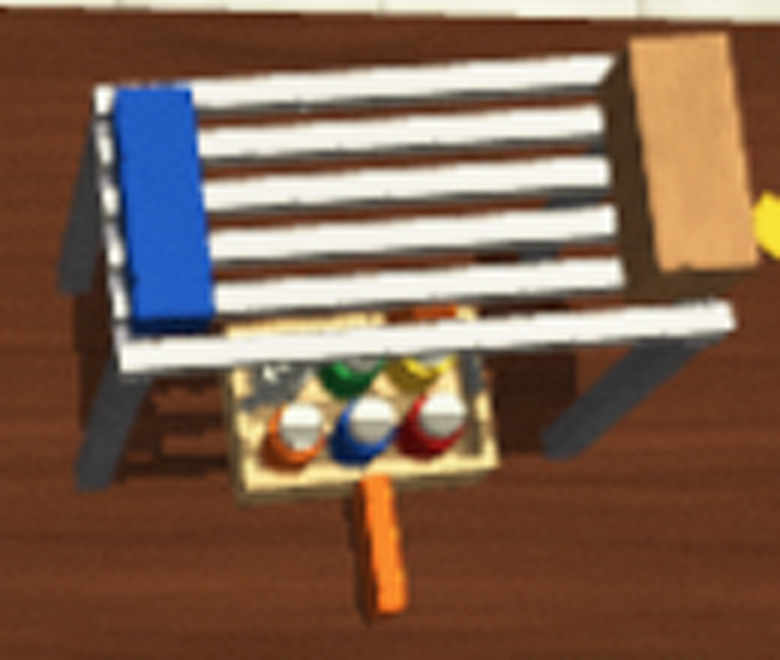

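View pics/c2.png

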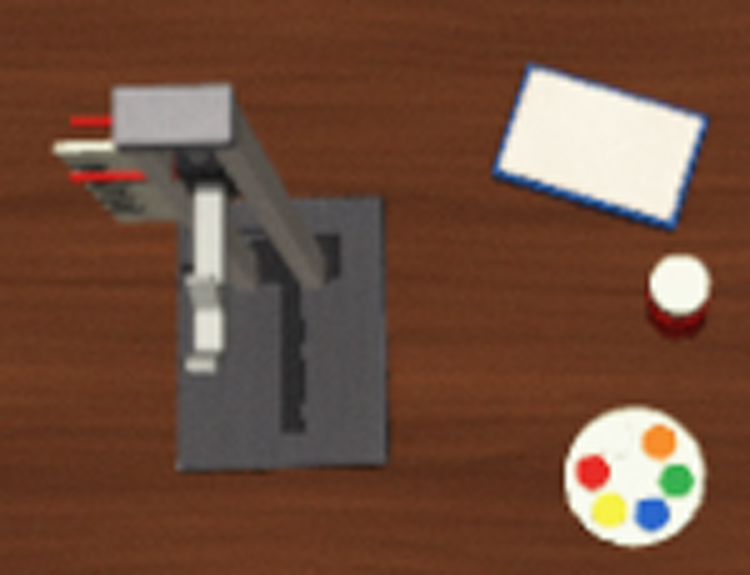

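View pics/c3.png

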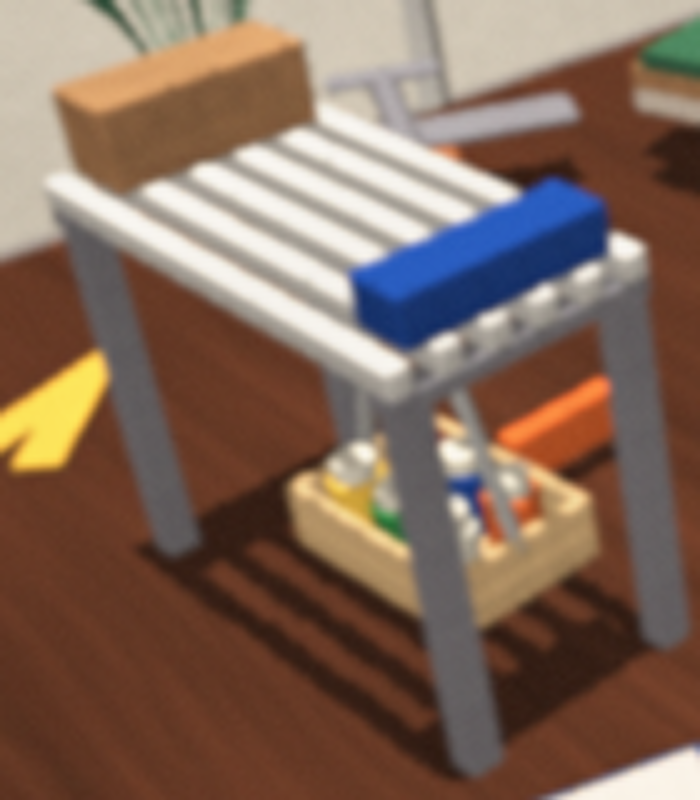

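```bash
python3 - <<'E'
from h import *
t=load('top0.png');s=load('scene0.png')
def P(n,x,y,k,ox,oy,z): p=onz(t,x/k+ox,y/k+oy,z);print(n,p.round(4));return p
c1=(6,265,75);c2=(5,120,95)
a=P('fin tip',391,611,*c1,.05);b=P('fin root',374,477,*c1,.05)
print('fin dir deg',np.degrees(np.arctan2(*(b-a)[1::-1])),np.linalg.norm(b-a))
l=P('rim FL',241,490,*c1,.04);r=P('rim FR',497,465,*c1,.04);P('rim BL',227,328,*c1,.04)
print(np.linalg.norm(l-r),np.degrees(np.arctan2(*(l-r)[1::-1])))
sl=P('shelf FL',122,371,*c1,.225);sr=P('shelf FR',735,327,*c1,.225);print(np.linalg.norm(sl-sr))
sl=P('shelf FLt',120,350,*c1,.241);sr=P('shelf FRt',733,305,*c1,.241);print(np.linalg.norm(sl-sr))
P('BL t',97,88,*c1,.241)
x=P('base FL',180,468,*c2,.008);y=P('base FR',386,465,*c2,.008);z=P('base BR',382,197,*c2,.008)
print(np.linalg.norm(x-y),np.linalg.norm(z-y),np.degrees(np.arctan2(*(x-y)[1::-1])),np.degrees(np.arctan2(*(z-y)[1::-1])))
P('hook seat',205,300,*c2,.228)
P('jar',680,285,*c2,.075);P('palette',635,475,*c2,.012)
for q in [(528,65),(706,118),(675,228),(495,175)]:P('nb',*q,*c2,.015)
d=onz(t,347,280,.04);print('purple',d)
E
```

```text
fin tip [ 0.5457 -0.302   0.05  ]
fin root [ 0.6261 -0.2941  0.05  ]
fin dir deg 5.624712393669912 0.08078677718794465
rim FL [ 0.6197 -0.2171  0.04  ]
rim FR [ 0.6375 -0.3703  0.04  ]
rim BL [ 0.7197 -0.2102  0.04  ]
0.15423029252353865 96.62026944773423
shelf FL [ 0.6299 -0.1247  0.225 ]
shelf FR [ 0.6587 -0.4382  0.225 ]
0.3147775560097255
shelf FLt [ 0.6353 -0.1219  0.241 ]
shelf FRt [ 0.6644 -0.4309  0.241 ]
0.3103664013653435
BL t [ 0.7737 -0.1109  0.241 ]
base FL [0.503  0.3111 0.008 ]
base FR [0.5072 0.1654 0.008 ]
base BR [0.706  0.1752 0.008 ]
0.14580953682063416 0.19909929779247107 91.6295344339408 2.8190679441519704
hook seat [0.5664 0.2451 0.228 ]
jar [ 0.624  -0.0412  0.075 ]
palette [ 0.5016 -0.0122  0.012 ]
nb [0.807  0.0704 0.015 ]
nb [ 0.7684 -0.0613  0.015 ]
nb [ 0.6839 -0.0391  0.015 ]
nb [0.7218 0.0926 0.015 ]
purple [ 0.19416588 -0.35205376  0.04      ]
```

The crop confirms a light plywood tray with six jars, half under the slats, with its orange fin pointing at the robot. In c1 the fin runs from (374,477) to (391,611). The measured sizes match the description: rim 154 mm, fin 81 mm, shelf 310 mm, plate 199 mm. The caddy centre is at about (0.677,-0.289) with a yaw of about 6°, and the fin grasp point is at (0.567,-0.300).

```bash
cat >> h.py <<'E'
def goto(grasp,yaw,pitch_z=None,off=.019):
    """tool down, jaw z along +-(caddy y); prints turn (about tool axes now) and shift in tool axes AFTER turn, cm"""
    s=ctrl.get_state();R0=R.from_quat(s['tcp_rot']);X=np.array([0,0,-1.])
    best=None
    for sg in (1,-1):
        Z=sg*np.array([-np.sin(yaw),np.cos(yaw),0]);Y=np.cross(Z,X)
        Rt=R.from_matrix(np.c_[X,Y,Z]);rv=(R0.inv()*Rt).as_rotvec()
        if best is None or np.linalg.norm(rv)<np.linalg.norm(best[0]):best=(rv,Rt)
    rv,Rt=best;tcp=np.array(grasp)+off*X
    d=tcp-s['tcp_pos']
    print('t',round(s['clock'],2),'tcp',s['tcp_pos'].round(4),'w',round(s['gripper_width'],4),'q6',s['qpos'][5].round(2))
    print('turn',rv.round(3),'shift after turn cm',(Rt.inv().apply(d)*100).round(2),'now axes',(R0.inv().apply(d)*100).round(2),'world',d.round(4))
    print('toolaxes Y',Rt.as_matrix()[:,1].round(3),'Z',Rt.as_matrix()[:,2].round(3));return rv,Rt
E
python3 - <<'E'
from h import *
goto([.567,-.300,.2],np.radians(6))
print(onz(load('top0.png'),329,248,.05))
E
```

```text
t 0.15 tcp [ 0.214  -0.5603  0.1909] w 0.0879 q6 -0.06
turn [ 0.26  -0.001  0.   ] shift after turn cm [  0.99  37.83 -22.19] now axes [  1.01  42.27 -11.72] world [ 0.353   0.2603 -0.0099]
toolaxes Y [0.995 0.105 0.   ] Z [ 0.105 -0.995  0.   ]
[ 0.29993764 -0.29147607  0.05      ]
```

Emit:
send_rows(motion="-2 0 0 0.087 0 0; -2 0 0 0.087 0 0; -1 0 0 0.087 0 0; 0 2.7 -1.6 0 0 0; 0 2.7 -1.6 0 0 0; 0 2.7 -1.6 0 0 0; 0 2.7 -1.6 0 0 0; 0 2.7 -1.6 0 0 0; 0 2.7 -1.6 0 0 0; 0 2.7 -1.6 0 0 0; 0 2.7 -1.6 0 0 0; 0 2.7 -1.6 0 0 0; 0 2.7 -1.6 0 0 0; 0 2.7 -1.6 0 0 0; 0 2.7 -1.6 0 0 0; 0 0 0 0 0 0", grip=1, squeeze=20)

```text
clock: 1.48
tcp_pos: [0.5302, -0.3297, 0.2344]
tcp_rot: [0.481, 0.526, -0.477, 0.515]
ft_force: [0.7, -0.8, 0.4]
gripper_width: 0.0875
```

```bash
python3 - <<'E'
from h import *
goto([.567,-.300,.1],np.radians(6))
snap('wrist','w1.png');snap('top','t1.png')
E
```

```text
t 1.48 tcp [ 0.5302 -0.3297  0.2344] w 0.0875 q6 0.88
turn [-0.022 -0.014  0.007] shift after turn cm [15.34  3.97 -2.57] now axes [15.35  4.01 -2.43] world [ 0.0368  0.0297 -0.1534]
toolaxes Y [0.995 0.105 0.   ] Z [ 0.105 -0.995  0.   ]
```

View pics/w1.png

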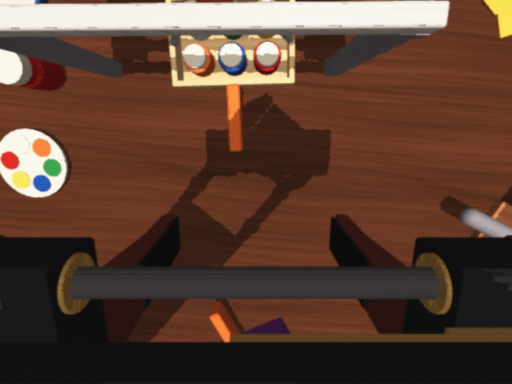

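View pics/t1.png

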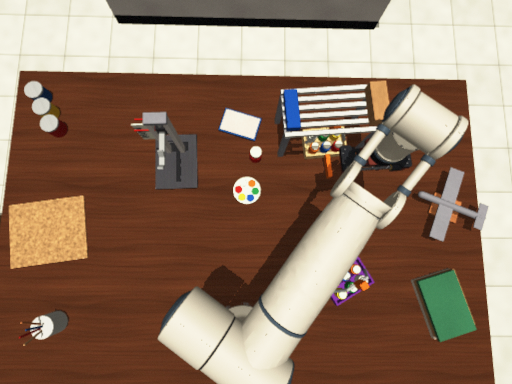

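The wrist view shows the plywood caddy under the front slat with its fin at (234,118). I'll refine the position from this view.

```bash
python3 - <<'E'
from h import *
d=load('w1.png');c=cv2.imread('pics/w1.png');h=cv2.cvtColor(c,cv2.COLOR_BGR2HSV)
m=cv2.inRange(h,(4,150,120),(18,255,255));m[:84]=0;m[160:]=0;m[:,:210]=0;m[:,260:]=0
n=np.argwhere(m);print(n.min(0),n.max(0))
for v in (90,100,120,140,146):
    u=np.where(m[v])[0];print(v,u.min(),u.max(),onz(d,u.min(),v,.05).round(4),onz(d,u.max()+1,v,.05).round(4))
E
```

```text
[ 84 210] [150 241]
90 226 239 [ 0.6218 -0.2839  0.05  ] [ 0.6232 -0.3008  0.05  ]
100 226 240 [ 0.6103 -0.2846  0.05  ] [ 0.6118 -0.3029  0.05  ]
120 227 240 [ 0.5867 -0.2872  0.05  ] [ 0.5881 -0.3046  0.05  ]
140 229 240 [ 0.5624 -0.2912  0.05  ] [ 0.5636 -0.3063  0.05  ]
146 230 241 [ 0.555 -0.293  0.05 ] [ 0.5563 -0.3081  0.05  ]
```

Emit:
send_rows(motion="0 1.0 -0.7 -0.022 -0.014 0.007; 0 1.3 -0.9 0 0 0; 0 1.3 -0.9 0 0 0; 3 0.4 -0.3 0 0 0; 3 0 0 0 0 0; 3 0 0 0 0 0; 3 0 0 0 0 0; 2 0 0 0 0 0; 0 0 0 0 0 0")

```text
clock: 2.33
tcp_pos: [0.5702, -0.2994, 0.094]
tcp_rot: [0.475, 0.52, -0.475, 0.528]
ft_force: [-0.8, 0.3, -1.1]
gripper_width: 0.088
```

```bash
python3 - <<'E'
from h import *
goto([.566,-.2985,.035],np.radians(6))
snap('wrist','w2.png')
E
```

```text
t 2.33 tcp [ 0.5702 -0.2994  0.094 ] w 0.088 q6 0.94
turn [-0.007  0.008 -0.008] shift after turn cm [ 7.8  -0.4  -0.14] now axes [ 7.79 -0.47 -0.2 ] world [-0.0042  0.0009 -0.078 ]
toolaxes Y [0.995 0.105 0.   ] Z [ 0.105 -0.995  0.   ]
```

View pics/w2.png

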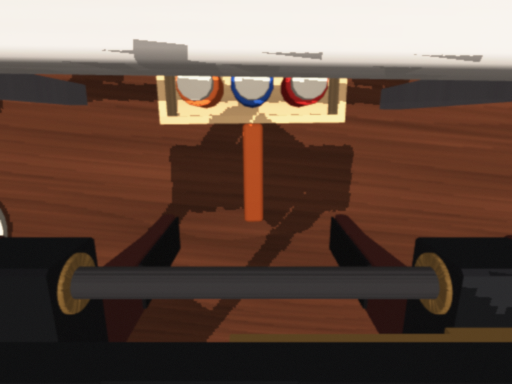

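The fin at (254,170) is centred between the fingers. Next I descend and grip.

Emit:
send_rows(motion="2 -0.4 0 -0.005 0.005 -0.005; 2 0 0 0 0 0; 1.7 0 0 0 0 0; 1.3 0 0 0 0 0; 0.5 0 0 0 0 0; 0 0 0 0 0 0")

```text
clock: 2.88
tcp_pos: [0.5742, -0.3028, 0.032]
tcp_rot: [0.475, 0.517, -0.472, 0.533]
ft_force: [0.1, 0.2, 0.7]
gripper_width: 0.0879
```

Emit:
send_rows(motion="0 0 0 0 0 0; 0 0 0 0 0 0; 0 0 0 0 0 0; 0 0 0 0 0 0; 0 0 0 0 0 0; 0 0 0 0 0 0; 0 0 0 0 0 0; 0 0 0 0 0 0", grip=-1, squeeze=20)

```text
clock: 3.55
tcp_pos: [0.5775, -0.3046, 0.04]
tcp_rot: [0.476, 0.513, -0.471, 0.537]
ft_force: [-0.3, -0.0, -0.1]
gripper_width: 0.0381
```

```bash
python3 - <<'E'
from h import *
goto([.566-.155,-.2985-.016,.035],np.radians(6))
snap('wrist','w3.png')
E
```

```text
t 3.55 tcp [ 0.5775 -0.3046  0.04  ] w 0.0381 q6 0.93
turn [-0.002  0.021 -0.027] shift after turn cm [  2.4  -16.67  -0.75] now axes [  1.93 -16.73  -0.76] world [-0.1665 -0.0099 -0.024 ]
toolaxes Y [0.995 0.105 0.   ] Z [ 0.105 -0.995  0.   ]
```

View pics/w3.png

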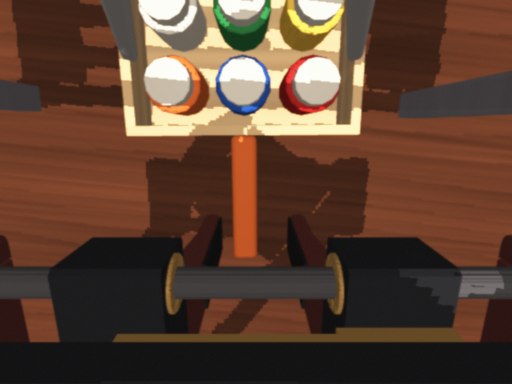

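The fingers are still closing and the pose drifts up slightly in idle rows. The fin at (245,195) lies about 7 mm left of the jaw centre (255), so I'll correct that before closing.

Emit:
send_rows(motion="0.6 -0.4 -0.3 0 0.021 -0.027; 0.9 -0.3 -0.3 0 0 0; 0.9 -0.2 0 0 0 0; 0.3 0 0 0 0 0", grip=-0.1)

```text
clock: 3.93
tcp_pos: [0.5683, -0.2997, 0.0122]
tcp_rot: [0.474, 0.524, -0.473, 0.526]
ft_force: [-1.5, -0.1, 0.1]
gripper_width: 0.0392
```

```bash
python3 - <<'E'
from h import *
goto([.566,-.2985,.035],np.radians(6))
E
```

```text
t 3.93 tcp [ 0.5683 -0.2997  0.0122] w 0.0392 q6 0.93
turn [-0.002  0.001 -0.002] shift after turn cm [-0.38 -0.22 -0.15] now axes [-0.38 -0.22 -0.14] world [-0.0023  0.0012  0.0038]
toolaxes Y [0.995 0.105 0.   ] Z [ 0.105 -0.995  0.   ]
```

Emit:
send_rows(motion="-0.1 -0.2 -0.1 0 0 0; 0 0 0 0 0 0; 0 0 0 0 0 0; 0 0 0 0 0 0; 0 0 0 0 0 0; 0 0 0 0 0 0", grip=-1, squeeze=25)

```text
clock: 4.43
tcp_pos: [0.5646, -0.2982, 0.0109]
tcp_rot: [0.474, 0.525, -0.474, 0.525]
ft_force: [0.5, 0.5, -1.2]
gripper_width: 0.0156
```

```bash
python3 - <<'E'
from h import *
goto([.566-.155,-.2985-.016,.035],np.radians(6))
print(ctrl.get_state()['ft_force'])
E
```

```text
t 4.43 tcp [ 0.5646 -0.2982  0.0109] w 0.0156 q6 0.93
turn [-0.002 -0.    -0.   ] shift after turn cm [-5.100e-01 -1.544e+01  1.000e-02] now axes [ -0.51 -15.44   0.05] world [-0.1536 -0.0163  0.0051]
toolaxes Y [0.995 0.105 0.   ] Z [ 0.105 -0.995  0.   ]
[ 0.53985992  0.53025368 -1.1979492 ]
```

Emit:
send_rows(motion="0 -0.6 0 0 0 0; 0 -1 0 0 0 0; 0 -1 0 0 0 0; 0 -1 0 0 0 0; 0 -1 0 0 0 0; 0 -1 0 0 0 0; 0 -1 0 0 0 0; 0 -0.5 0 0 0 0")

```text
clock: 5.1
tcp_pos: [0.4893, -0.305, 0.0108]
tcp_rot: [0.475, 0.524, -0.472, 0.527]
ft_force: [2.7, -0.4, -2.7]
gripper_width: 0.0157
```

```bash
python3 - <<'E'
from h import *
goto([.566-.155,-.2985-.016,.030],np.radians(6))
print(ctrl.get_state()['ft_force']);snap('scene','s4.png')
E
```

```text
t 5.1 tcp [ 0.4893 -0.305   0.0108] w 0.0157 q6 0.85
turn [-0.001  0.    -0.005] shift after turn cm [-0.02 -7.89  0.12] now axes [-0.06 -7.89  0.13] world [-0.0783 -0.0095  0.0002]
toolaxes Y [0.995 0.105 0.   ] Z [ 0.105 -0.995  0.   ]
[ 2.69688453 -0.43622407 -2.74877985]
```

View pics/s4.png

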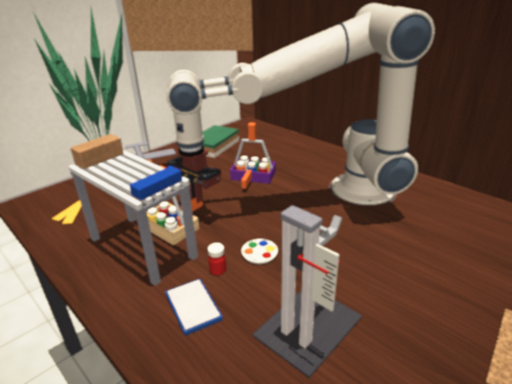

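The scene view shows the caddy sliding out at (175,220), upright and following the gripper. I'll carry on pulling.

Emit:
send_rows(motion="0 -0.6 0 0 0 -0.005; 0 -1 0 0 0 0; 0 -1 0 0 0 0; 0 -1 0 0 0 0; 0 -1 0 0 0 0; 0 -1 0 0 0 0; 0 -1 0 0 0 0; 0 -0.7 0 0 0 0; 0 -0.4 0 0 0 0; 0 0 0 0 0 0; 0 0 0 0 0 0")

```text
clock: 6.07
tcp_pos: [0.4032, -0.3137, 0.011]
tcp_rot: [0.474, 0.525, -0.474, 0.525]
ft_force: [2.6, 0.3, -3.0]
gripper_width: 0.0156
```

Emit:
send_rows(motion="0 0 0 0 0 0; 0 0 0 0 0 0; 0 0 0 0 0 0; 0 0 0 0 0 0; 0 0 0 0 0 0; 0 0 0 0 0 0", grip=0)

```text
clock: 6.57
tcp_pos: [0.4035, -0.3146, 0.0123]
tcp_rot: [0.473, 0.525, -0.474, 0.525]
ft_force: [0.1, -0.8, 0.8]
gripper_width: 0.0439
```

```bash
python3 - <<'E'
from h import *
goto([.566-.155,-.2985-.016,.25],np.radians(6))
print(ctrl.get_state()['ft_force']);snap('wrist','w5.png')
E
```

```text
t 6.57 tcp [ 0.4035 -0.3146  0.0123] w 0.0439 q6 0.74
turn [-0.002  0.002  0.001] shift after turn cm [-21.87   0.75   0.06] now axes [-21.87   0.73   0.11] world [7.500e-03 1.000e-04 2.187e-01]
toolaxes Y [0.995 0.105 0.   ] Z [ 0.105 -0.995  0.   ]
[ 0.12982703 -0.78815294  0.81277433]
```

View pics/w5.png

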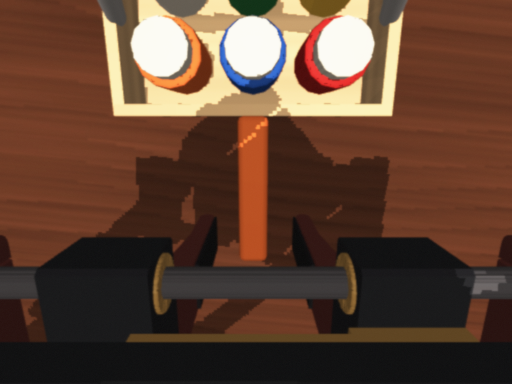

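The fin is free with a gap on both sides, and the tray stands square on the table. I'll rise and then locate the post.

Emit:
send_rows(motion="-1 0 0 0 0 0; -2.5 0 0 0 0 0; -3 0 0 0 0 0; -3 0 0 0 0 0; -3 0 0 0 0 0; -3 0 0 0 0 0; -3 0 0 0 0 0; -3 0 0 0 0 0; -2.5 0 0 0 0 0; -1 0 0 0 0 0; 0 0 0 0 0 0", grip=0.3)

```text
clock: 7.53
tcp_pos: [0.4016, -0.312, 0.2798]
tcp_rot: [0.473, 0.525, -0.474, 0.525]
ft_force: [0.9, 0.5, 0.4]
gripper_width: 0.0569
```

```bash
python3 - <<'E'
from h import *
goto([.52,-.304,.28],np.radians(6))
snap('wrist','w6.png');snap('top','t6.png');snap('scene','s6.png')
E
```

```text
t 7.53 tcp [ 0.4016 -0.312   0.2798] w 0.0569 q6 0.74
turn [-0.001  0.002  0.002] shift after turn cm [ 1.88 11.86  0.44] now axes [ 1.86 11.86  0.43] world [ 0.1184  0.008  -0.0188]
toolaxes Y [0.995 0.105 0.   ] Z [ 0.105 -0.995  0.   ]
```

View pics/w6.png

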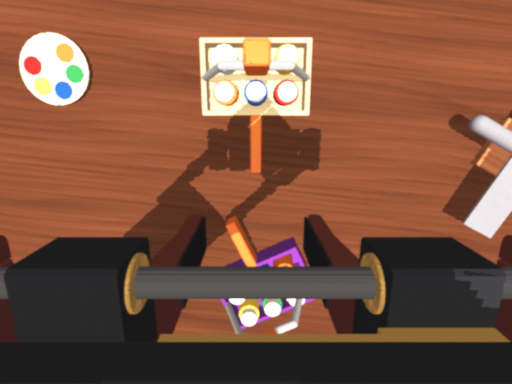

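View pics/t6.png

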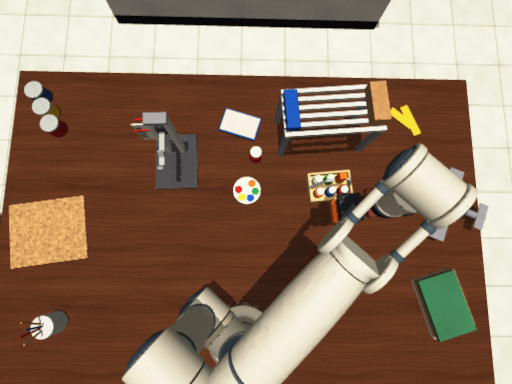

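View pics/s6.png

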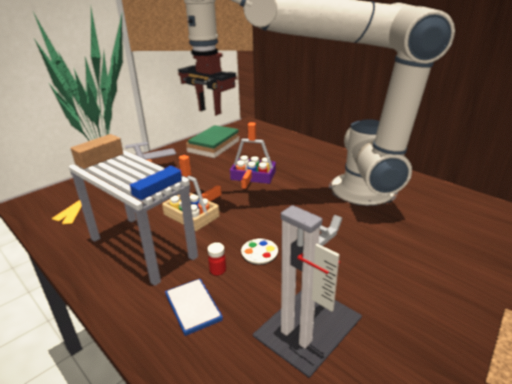

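The caddy stands clear of the shelf: in the wrist view its rim runs from (200,38) to (311,116) and the post is at (257,50).

```bash
python3 - <<'E'
from h import *
w=load('w6.png');s=load('s6.png')
q=[onz(w,*p,.04) for p in [(200,38),(312,38),(199,116),(310,116)]]
print(np.array(q).round(4),np.mean(q,0))
v=q[0]+q[2]-q[1]-q[3];print('yaw',np.degrees(np.arctan2(v[1],v[0]))-90)
for f,d,roi in(('w6.png',w,(235,30,280,85)),('s6.png',s,(172,145,198,182)),('t6.png',load('t6.png'),(335,165,355,190))):
    c=cv2.cvtColor(cv2.imread('pics/'+f),cv2.COLOR_BGR2HSV);m=cv2.inRange(c,(4,150,100),(20,255,255))
    x0,y0,x1,y1=roi;n=np.argwhere(m[y0:y1,x0:x1])+[y0,x0];print(f,n.min(0),n.max(0))
big('w6.png',190,20,330,180,5,'c6.png')
big('s6.png',140,140,240,240,6,'c7.png')
E
```

```text
[[ 0.5595 -0.222   0.04  ]
 [ 0.575  -0.3705  0.04  ]
 [ 0.4586 -0.2265  0.04  ]
 [ 0.4749 -0.3829  0.04  ]] [ 0.51700532 -0.30047672  0.04      ]
yaw 5.954080023412871
w6.png [ 30 235] [ 84 279]
s6.png [145 172] [177 197]
t6.png [165 335] [189 354]
```

View pics/c6.png

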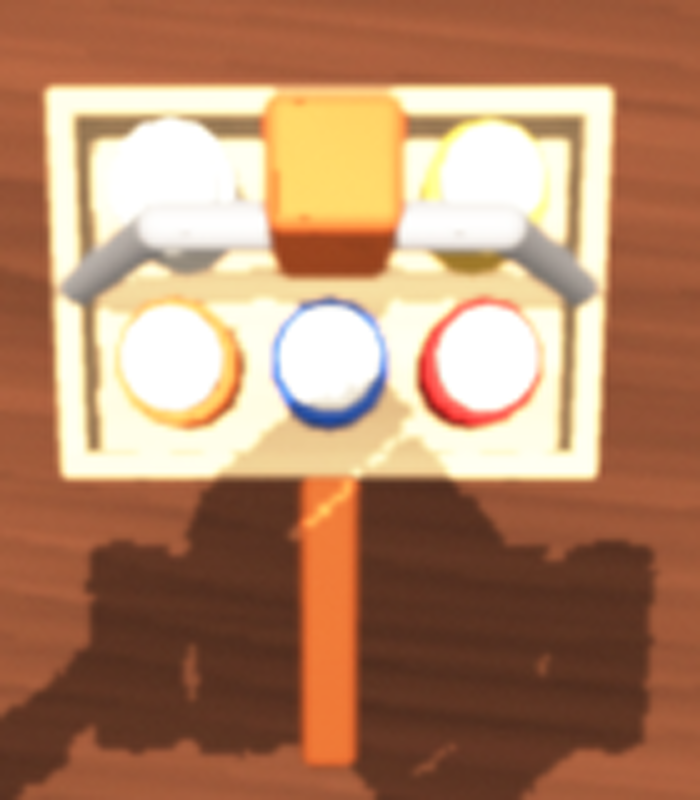

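View pics/c7.png

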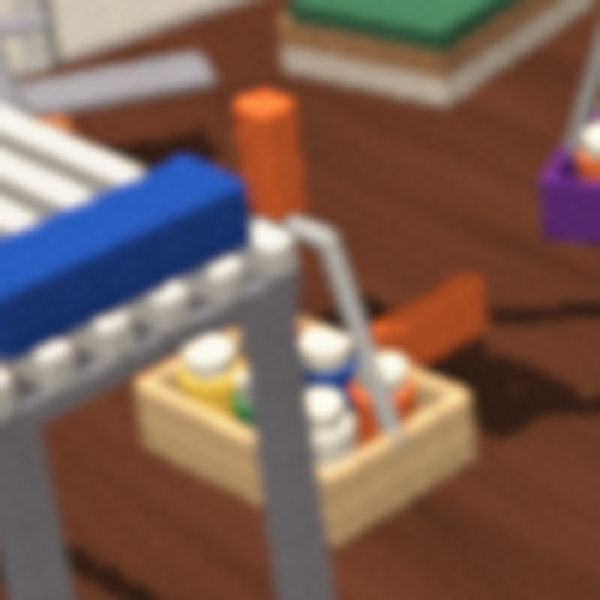

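```bash
python3 - <<'E'
from h import *
w=load('w6.png')
print(onz(w,257,52.4,.206), tri(w,(257,52.4),load('s6.png'),(140+266/6,140+103/6)))
print(onz(w,243.6,52.4,.206)-onz(w,270.4,52.4,.206),onz(w,257,39.6,.206)-onz(w,257,65,.206))
print('bar', onz(w,190+330/5,20+226/5,.144))
E
```

```text
[ 0.5180052  -0.30120887  0.206     ] (array([ 0.51876027, -0.30134596,  0.20328661]), np.float64(0.0005701836300301761))
[-0.00231291  0.02216111  0.        ] [0.0193793  0.00206181 0.        ]
bar [ 0.51761743 -0.30080748  0.144     ]
```

The post axis is at (0.518,-0.301), with triangulated height 0.203 against 0.206 and a yaw of 6°. I'll move above it.

Emit:
send_rows(motion="0 1 0 0 0 0; 0 2 0 0 0 0; 0 2 0 0 0 0; 0 2 0 0 0 0; 0 2 0 0 0 0; 0 1.5 0 0 0 0; 0 0.8 0 0 0 0; 0.5 0 0 0 0 0; 0 0 0 0 0 0", grip=0.4)

```text
clock: 8.43
tcp_pos: [0.5186, -0.2956, 0.2517]
tcp_rot: [0.472, 0.536, -0.475, 0.514]
ft_force: [0.2, -0.1, -0.2]
gripper_width: 0.0618
```

```bash
python3 - <<'E'
from h import *
goto([.518,-.301,.18],np.radians(6))
snap('wrist','w8.png');snap('top','t8.png')
E
```

```text
t 8.43 tcp [ 0.5186 -0.2956  0.2517] w 0.0618 q6 0.89
turn [-0.002 -0.019  0.024] shift after turn cm [ 9.07 -0.12  0.53] now axes [9.06 0.1  0.7 ] world [-0.0006 -0.0054 -0.0907]
toolaxes Y [0.995 0.105 0.   ] Z [ 0.105 -0.995  0.   ]
```

View pics/w8.png

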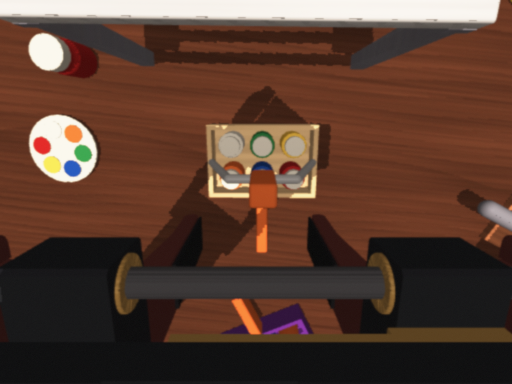

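The post is at (263,188) with the jaws around it, about 5 mm off and slightly tilted. I'll correct that and descend.

Emit:
send_rows(motion="0.3 -0.1 0.3 -0.002 -0.019 0.024; 1 0 0.2 0 0 0; 1.5 0 0 0 0 0; 1.5 0 0 0 0 0; 0 0 0 0 0 0")

```text
clock: 8.95
tcp_pos: [0.5148, -0.3029, 0.2106]
tcp_rot: [0.475, 0.522, -0.474, 0.526]
ft_force: [-0.6, 0.7, -0.5]
gripper_width: 0.0614
```

```bash
python3 - <<'E'
from h import *
goto([.518,-.301,.18],np.radians(6))
E
```

```text
t 8.95 tcp [ 0.5148 -0.3029  0.2106] w 0.0614 q6 0.88
turn [-0.005  0.004 -0.004] shift after turn cm [ 4.96  0.34 -0.15] now axes [ 4.96  0.32 -0.17] world [ 0.0032  0.0019 -0.0496]
toolaxes Y [0.995 0.105 0.   ] Z [ 0.105 -0.995  0.   ]
```

Emit:
send_rows(motion="0.5 0.3 -0.1 -0.005 0.004 -0.004; 1 0 0 0 0 0; 1.3 0 0 0 0 0; 1.2 0 0 0 0 0; 0.6 0 0 0 0 0; 0 0 0 0 0 0")

```text
clock: 9.45
tcp_pos: [0.517, -0.3022, 0.1616]
tcp_rot: [0.474, 0.525, -0.473, 0.525]
ft_force: [-0.2, -1.1, 0.2]
gripper_width: 0.0614
```

```bash
python3 - <<'E'
from h import *
goto([.518,-.301,.18],np.radians(6))
snap('wrist','w9.png');snap('scene','s9.png');big('s9.png',130,60,250,240,3,'s9c.png')
E
```

```text
t 9.45 tcp [ 0.517  -0.3022  0.1616] w 0.0614 q6 0.88
turn [-0.001  0.    -0.001] shift after turn cm [ 0.06  0.11 -0.11] now axes [ 0.06  0.11 -0.11] world [ 0.001   0.0012 -0.0006]
toolaxes Y [0.995 0.105 0.   ] Z [ 0.105 -0.995  0.   ]
```

View pics/w9.png

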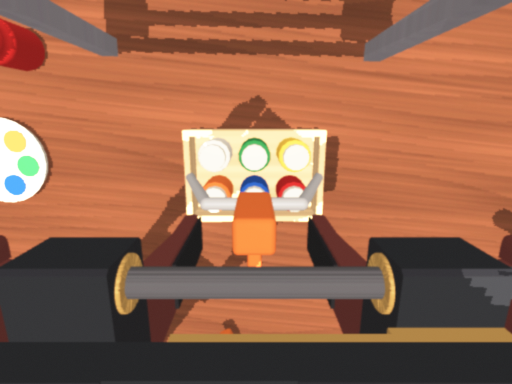

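View pics/s9c.png

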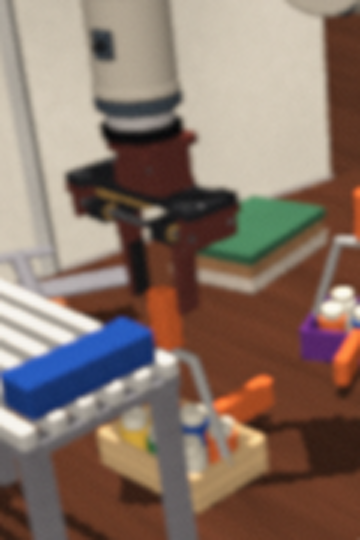

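The post is centred at (254,220), so I close on it.

Emit:
send_rows(motion="0 0.1 -0.1 0 0 0; 0 0 0 0 0 0; 0 0 0 0 0 0; 0 0 0 0 0 0; 0 0 0 0 0 0; 0 0 0 0 0 0; 0 0 0 0 0 0; 0 0 0 0 0 0; 0 0 0 0 0 0", grip=-1, squeeze=45)

```text
clock: 10.3
tcp_pos: [0.5195, -0.3018, 0.1666]
tcp_rot: [0.474, 0.523, -0.473, 0.528]
ft_force: [0.4, 0.2, 0.0]
gripper_width: 0.0235
```

Emit:
send_rows(motion="-0.3 0 0 0 0 0; -0.5 0 0 0 0 0; -1 0 0 0 0 0; -1 0 0 0 0 0; -0.5 0 0 0 0 0; 0 0 0 0 0 0")

```text
clock: 10.8
tcp_pos: [0.5176, -0.3006, 0.1973]
tcp_rot: [0.473, 0.526, -0.474, 0.524]
ft_force: [-1.7, -1.1, -5.6]
gripper_width: 0.0236
```

```bash
python3 - <<'E'
from h import *
goto([.44,-.301,.34],np.radians(6))
print(ctrl.get_state()['ft_force'])
snap('wrist','w10.png');snap('scene','s10.png');big('s10.png',130,60,250,240,3,'s10c.png')
E
```

```text
t 10.8 tcp [ 0.5176 -0.3006  0.1973] w 0.0236 q6 0.88
turn [-0.001 -0.002  0.002] shift after turn cm [-12.37  -7.72  -0.77] now axes [-12.35  -7.75  -0.79] world [-0.0776 -0.0004  0.1237]
toolaxes Y [0.995 0.105 0.   ] Z [ 0.105 -0.995  0.   ]
[-1.71028932 -1.13093103 -5.56029279]
```

View pics/s10c.png

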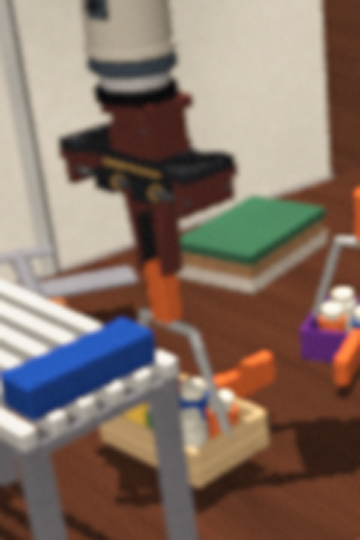

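View pics/w10.png

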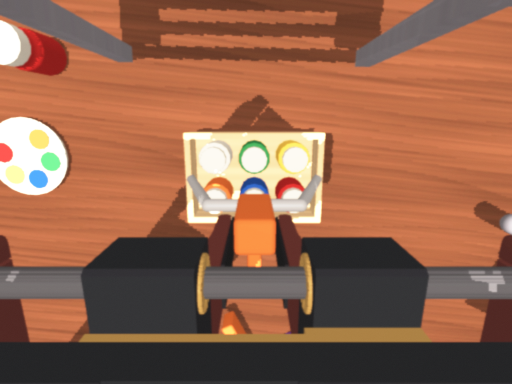

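The caddy is lifted and upright. The bar axis lies 27 mm below the TCP height. Next I raise and retract.

Emit:
send_rows(motion="-1 0 0 0 0 0; -1.5 0 0 0 0 0; -1.5 0 0 0 0 0; -1.5 -1 0 0 0 0; -1.5 -1 0 0 0 0; -1.5 -1 0 0 0 0; -1.5 -1 -0.4 0 0 0; -1.5 -1 -0.4 0 0 0; -1 -1 0 0 0 0; 0 -0.5 0 0 0 0; 0 0 0 0 0 0")

```text
clock: 11.82
tcp_pos: [0.4486, -0.2988, 0.3285]
tcp_rot: [0.473, 0.528, -0.474, 0.523]
ft_force: [-0.4, 0.1, -6.8]
gripper_width: 0.0233
```

```bash
python3 - <<'E'
from h import *
goto([.43,.05,.345],np.radians(2.3))
goto([.43,.24,.345],np.radians(2.3))
print(ctrl.get_state()['ft_force'])
E
```

```text
t 11.82 tcp [ 0.4486 -0.2988  0.3285] w 0.0233 q6 0.82
turn [ 0.065 -0.005  0.007] shift after turn cm [  0.25  -0.46 -34.93] now axes [  0.42   1.79 -34.89] world [-0.0186  0.3488 -0.0025]
toolaxes Y [0.999 0.04  0.   ] Z [ 0.04  -0.999  0.   ]
t 11.82 tcp [ 0.4486 -0.2988  0.3285] w 0.0233 q6 0.82
turn [ 0.065 -0.005  0.007] shift after turn cm [  0.25   0.3  -53.92] now axes [  0.5    3.78 -53.78] world [-0.0186  0.5388 -0.0025]
toolaxes Y [0.999 0.04  0.   ] Z [ 0.04  -0.999  0.   ]
[-0.38718699  0.10864273 -6.84777849]
```

Emit:
send_rows(motion="0 0 -0.7 0.02 -0.005 0.007; 0 0 -1.3 0.02 0 0; 0 0 -2 0.02 0 0; 0 0 -2 0 0 0; 0 0 -2 0 0 0; 0 0 -2 0 0 0; 0 0 -2 0 0 0; 0 0 -2 0 0 0; 0 0 -2 0 0 0; 0 0 -2 0 0 0; 0 0 -1.5 0 0 0; 0 0 -1 0 0 0; 0 0 0 0 0 0")

```text
clock: 12.9
tcp_pos: [0.4397, -0.0863, 0.3128]
tcp_rot: [0.489, 0.516, -0.492, 0.503]
ft_force: [0.8, -0.2, -5.9]
gripper_width: 0.0236
```

```bash
python3 - <<'E'
from h import *
goto([.43,.05,.345],np.radians(2.3))
goto([.43,.24,.345],np.radians(2.3))
print(ctrl.get_state()['ft_force']);snap('scene','s11.png')
E
```

```text
t 12.9 tcp [ 0.4397 -0.0863  0.3128] w 0.0236 q6 1.26
turn [-0.002 -0.01   0.015] shift after turn cm [ -1.32  -0.42 -13.66] now axes [ -1.18  -0.46 -13.67] world [-0.0097  0.1363  0.0132]
toolaxes Y [0.999 0.04  0.   ] Z [ 0.04  -0.999  0.   ]
t 12.9 tcp [ 0.4397 -0.0863  0.3128] w 0.0236 q6 1.26
turn [-0.002 -0.01   0.015] shift after turn cm [ -1.32   0.34 -32.64] now axes [ -1.     0.27 -32.66] world [-0.0097  0.3263  0.0132]
toolaxes Y [0.999 0.04  0.   ] Z [ 0.04  -0.999  0.   ]
[ 0.75982899 -0.24986898 -5.86774018]
```

View pics/s11.png

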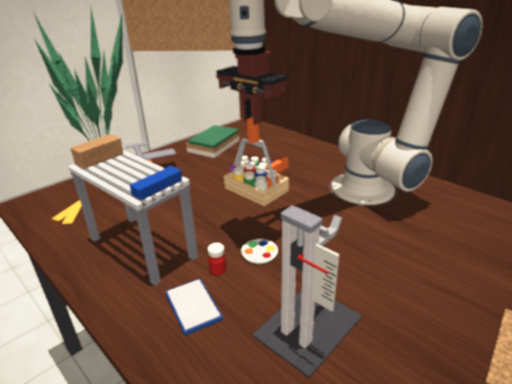

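The scene view shows the caddy held upright at (258,180), clear of the palette and jar. I'll measure the hook more closely while I'm here.

```bash
python3 - <<'E'
from h import *
d=snap('top','t11.png')
big('top0.png',125,100,205,195,8,'h1.png');big('scene0.png',270,195,360,345,5,'h2.png')
big('t11.png',125,100,205,195,8,'h3.png')
E
```

View pics/h1.png

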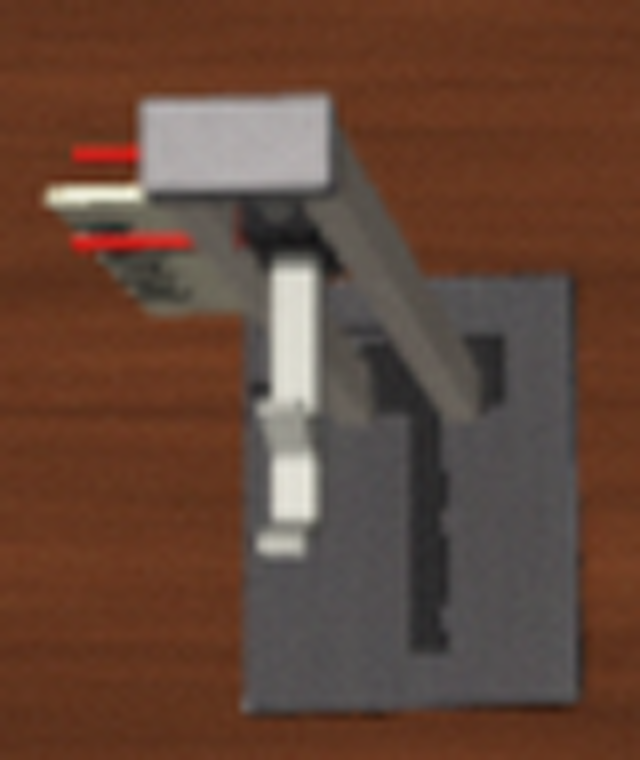

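View pics/h2.png

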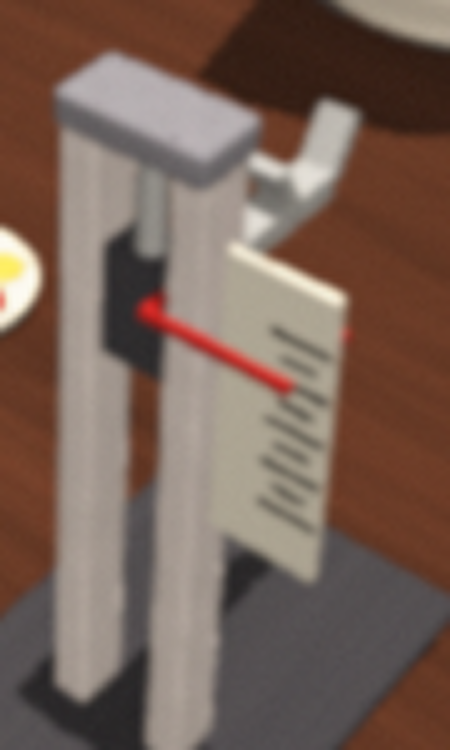

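View pics/h3.png

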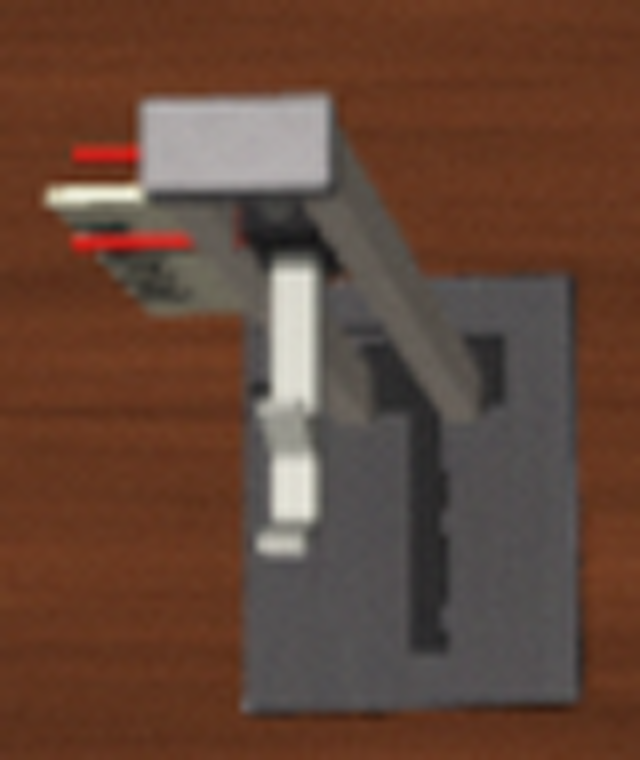

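```bash
python3 - <<'E'
from h import *
t=load('top0.png');s=load('scene0.png')
P=lambda x,y,z:onz(t,125+x/8,100+y/8,z).round(4)
print('seat',P(294.5,488,.228),'L',P(294,522,.228),P(294,455,.228))
print('front cheek tip',P(280,550,.250),'rear cheek tip',P(280,404,.25))
print('arm post end',P(295,262,.228),'yaw from arm', P(295,262,.228)-P(294.5,488,.228))
print('cap front', P(142,192,.316),P(332,187,.316))
a,b=P(142,192,.316),P(332,187,.316);print(np.degrees(np.arctan2(*(a-b)[1::-1]))-90,np.linalg.norm(a-b),(a+b)/2)
# base corners
for c in [(243,711),(580,703),(573,275)]:print(P(*c,.008))
# scene: front cheek tip triangulate
print(tri(t,(125+280/8,100+552/8),s,(270+338/5,195+105/5)))
for z in(.228,.245):print(proj(s,np.array([.548,.2405,z])),proj(t,np.array([.548,.2405,z])))
E
```

```text
seat [0.5482 0.2418 0.228 ] L [0.5353 0.2414 0.228 ] [0.5607 0.2426 0.228 ]
front cheek tip [0.5196 0.2404 0.25  ] rear cheek tip [0.5738 0.2432 0.25  ]
arm post end [0.6351 0.246  0.228 ] yaw from arm [0.0869 0.0042 0.    ]
cap front [0.6291 0.2774 0.316 ] [0.6321 0.2129 0.316 ]
2.6630007660671424 0.06456972975009262 [0.6306  0.24515 0.316  ]
[0.502  0.3133 0.008 ]
[0.5076 0.1643 0.008 ]
[0.7061 0.1743 0.008 ]
(array([0.52038874, 0.24024586, 0.2464257 ]), np.float64(0.0025322382428207657))
[329.46646299 229.30734098] [162.25877274 161.06881324]
[330.07855129 222.31140066] [160.90013224 159.6013767 ]
```

The seat is at (0.548,0.2415,0.228), with arm yaw about 2.7°, floor length 25 mm (23 given) and post front at x = 0.635, which is 87 mm behind the seat as it should be. Continue to just before the hook.

Emit:
send_rows(motion="-0.5 0 -0.7 -0.002 -0.01 0.015; -0.3 0 -1.3 0 0 0; -0.15 0 -2 0 0 0; -0.15 0 -2 0 0 0; -0.15 0 -2 0 0 0; -0.15 0 -2 0 0 0; -0.15 0 -2 0 0 0; -0.15 0 -2 0 0 0; -0.15 0 -2 0 0 0; -0.15 0 -2 0 0 0; -0.15 0 -2 0 0 0; -0.1 0 -2 0 0 0; -0.1 0 -2 0 0 0; -0.1 0 -2 0 0 0; 0 0 -1.5 0 0 0; 0 0 -1 0 0 0; 0 0 0 0 0 0")

```text
clock: 14.42
tcp_pos: [0.4354, 0.2005, 0.3405]
tcp_rot: [0.499, 0.498, -0.494, 0.509]
ft_force: [-0.2, -1.2, -5.9]
gripper_width: 0.0235
```

```bash
python3 - <<'E'
from h import *
goto([.44,.2365,.325],np.radians(2.7))
print(ctrl.get_state()['ft_force']);snap('scene','s12.png');snap('wrist','w12.png');snap('top','t12.png')
big('s12.png',230,40,390,360,2.5,'s12c.png')
E
```

```text
t 14.42 tcp [0.4354 0.2005 0.3405] w 0.0235 q6 1.92
turn [-0.034  0.007 -0.016] shift after turn cm [ 3.45  0.63 -3.58] now axes [ 3.44  0.45 -3.62] world [ 0.0046  0.036  -0.0345]
toolaxes Y [0.999 0.047 0.   ] Z [ 0.047 -0.999  0.   ]
[-0.22616546 -1.23049968 -5.85635359]
```

View pics/s12.png

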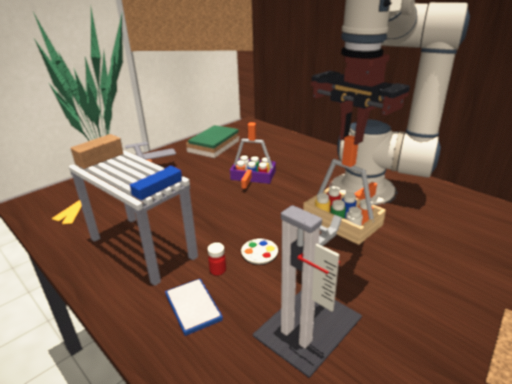

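View pics/w12.png

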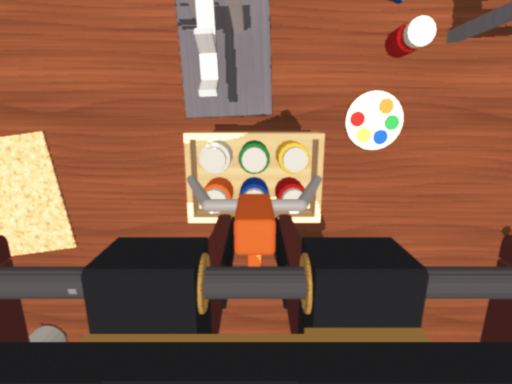

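View pics/t12.png

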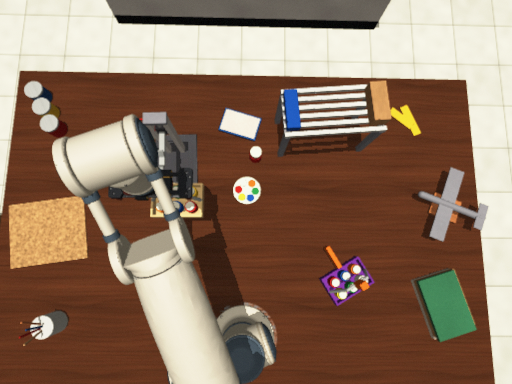

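The caddy is carried upright, and the hook shows at (207,65) in the wrist view, to the left of the bar. I'll cross-check the seat and align.

```bash
python3 - <<'E'
from h import *
w=load('w12.png')
print(proj(w,np.array([.548,.2415,.228])),proj(w,np.array([.519,.2403,.25])))
big('w12.png',170,0,290,130,5,'w12c.png')
E
```

```text
[212.40146851  67.43817995] [211.20072579  96.94956374]
```

View pics/w12c.png

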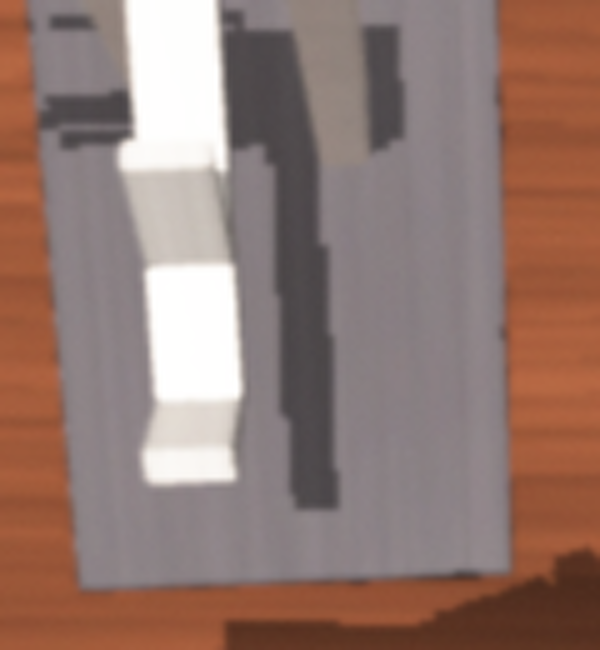

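Emit:
send_rows(motion="0.3 0.3 -0.5 -0.017 0.007 -0.016; 0.6 0.3 -1 -0.017 0 0; 0.6 0 -1 0 0 0; 0.6 0 -0.7 0 0 0; 0.6 0 -0.4 0 0 0; 0.4 0 0 0 0 0; 0 0 0 0 0 0")

```text
clock: 15.15
tcp_pos: [0.4417, 0.2351, 0.3052]
tcp_rot: [0.488, 0.511, -0.49, 0.51]
ft_force: [-0.4, 0.2, -6.2]
gripper_width: 0.0239
```

```bash
python3 - <<'E'
from h import *
goto([.44,.2365,.321],np.radians(2.7))
snap('wrist','w13.png')
E
```

```text
t 15.15 tcp [0.4417 0.2351 0.3052] w 0.0239 q6 1.95
turn [-0.004  0.002  0.003] shift after turn cm [ 0.32 -0.16 -0.15] now axes [ 0.32 -0.16 -0.15] world [-0.0017  0.0014 -0.0032]
toolaxes Y [0.999 0.047 0.   ] Z [ 0.047 -0.999  0.   ]
```

View pics/w13.png

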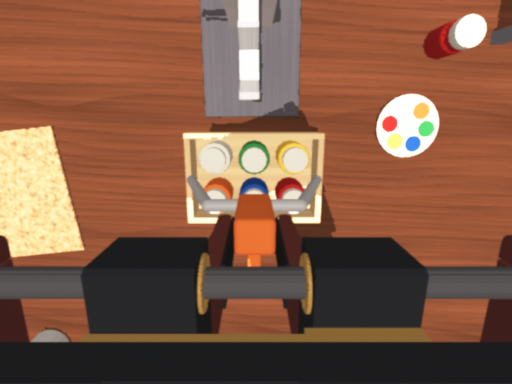

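```bash
python3 - <<'E'
from h import *
w=load('w13.png');print(proj(w,np.array([.548,.2415,.228])),proj(w,np.array([.519,.2403,.25])))
big('w13.png',190,0,310,130,5,'w13c.png')
E
```

```text
[253.21266686  66.25492964] [253.1072169  100.62212164]
```

View pics/w13c.png

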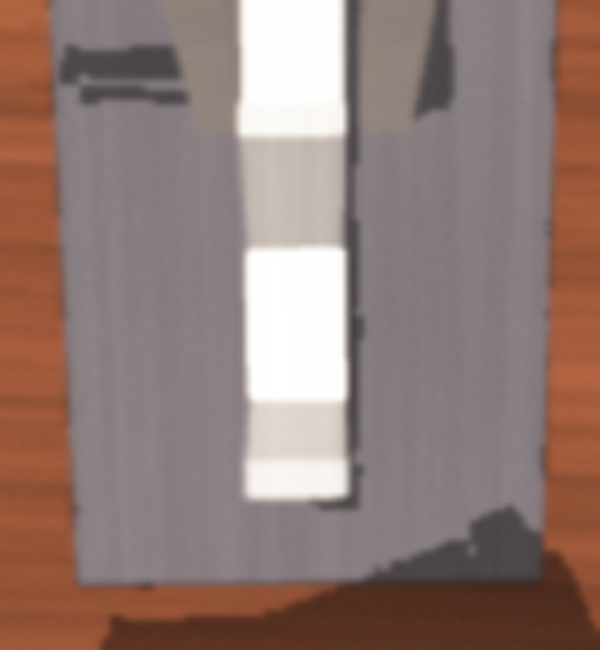

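```bash
python3 - <<'E'
from h import *
w=load('w13.png');s=ctrl.get_state()['tcp_pos']
big('w13.png',170,110,340,290,4,'w13d.png')
for z in(.2786,.2836):print(onz(w,254.5,204.5,z)-s)
E
```

```text
[-0.00094301  0.00072546 -0.02694436]
[ 0.00057664  0.00080137 -0.02194436]
```

View pics/w13d.png

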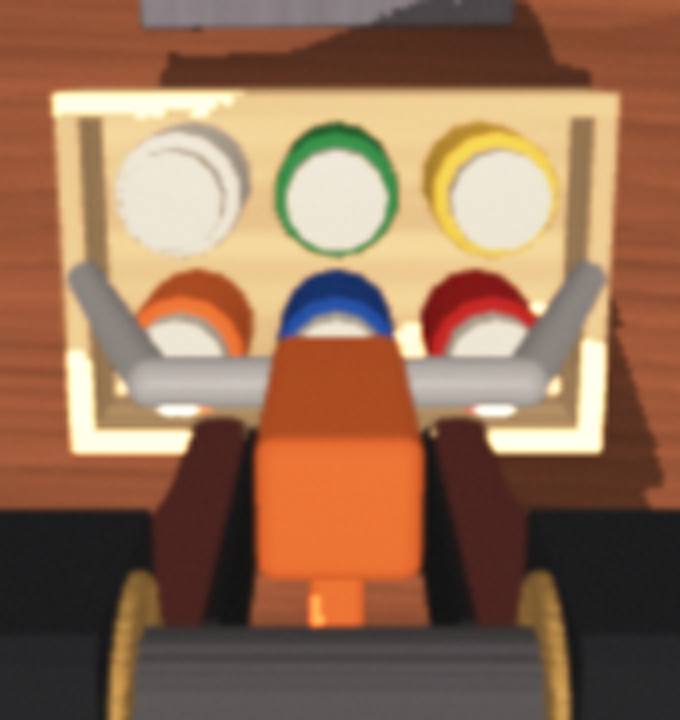

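Emit:
send_rows(motion="0 0.5 -0.2 -0.004 0.002 0.003; -0.1 1 -0.2 0 0 0; -0.15 1 -0.1 0 0 0; -0.15 1 0 0 0 0; 0 0.5 0 0 0 0; 0 0 0 0 0 0")

```text
clock: 15.7
tcp_pos: [0.4841, 0.242, 0.3119]
tcp_rot: [0.49, 0.511, -0.486, 0.513]
ft_force: [-0.7, -0.3, -5.3]
gripper_width: 0.0234
```

```bash
python3 - <<'E'
from h import *
goto([.548,.2445,.321],np.radians(2.7))
E
```

```text
t 15.7 tcp [0.4841 0.242  0.3119] w 0.0234 q6 1.92
turn [ 0.001 -0.002 -0.005] shift after turn cm [0.99 6.39 0.05] now axes [1.02 6.39 0.05] world [ 0.0639  0.0025 -0.0099]
toolaxes Y [0.999 0.047 0.   ] Z [ 0.047 -0.999  0.   ]
```

Emit:
send_rows(motion="0.4 0 0 0 -0.002 -0.005; 0.4 0.3 0 0 0 0; 0.1 0.8 0 0 0 0; 0 0.9 0 0 0 0; -0.05 0.8 0 0 0 0; 0 0 0 0 0 0")

```text
clock: 16.2
tcp_pos: [0.514, 0.2431, 0.3026]
tcp_rot: [0.488, 0.512, -0.488, 0.512]
ft_force: [1.1, -0.0, -5.6]
gripper_width: 0.0232
```

```bash
python3 - <<'E'
from h import *
goto([.548,.2445,.320],np.radians(2.7))
snap('scene','s14.png');big('s14.png',250,90,390,260,4,'s14c.png');print(ctrl.get_state()['ft_force'])
E
```

```text
t 16.2 tcp [0.514  0.2431 0.3026] w 0.0232 q6 1.9
turn [ 0.001  0.001 -0.   ] shift after turn cm [0.16 3.4  0.03] now axes [0.16 3.4  0.03] world [ 0.034   0.0014 -0.0016]
toolaxes Y [0.999 0.047 0.   ] Z [ 0.047 -0.999  0.   ]
[ 0.35112265 -0.3784846  -5.4884527 ]
```

View pics/s14c.png

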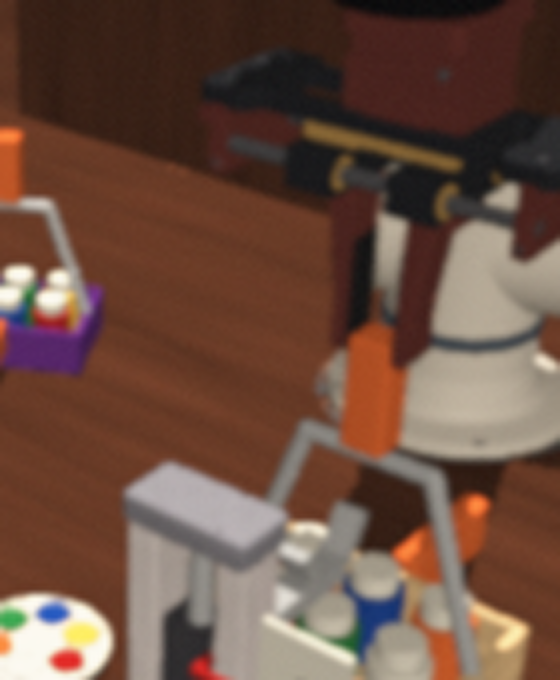

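The bar is above the front cheek tip (350,505 in the crop) with clearance, and the hook is inside the bail opening. I'll go on over the seat.

Emit:
send_rows(motion="0 0.6 0 0 0 0; 0 0.9 0 0 0 0; 0 0.9 0 0 0 0; 0 0.6 0 0 0 0; 0 0.2 0 0 0 0; 0 0 0 0 0 0")

```text
clock: 16.75
tcp_pos: [0.5476, 0.245, 0.3031]
tcp_rot: [0.487, 0.512, -0.488, 0.512]
ft_force: [-0.6, 0.5, -6.6]
gripper_width: 0.0233
```

```bash
python3 - <<'E'
from h import *
goto([.548,.2445,.320],np.radians(2.7))
snap('scene','s15.png');big('s15.png',250,90,390,260,4,'s15c.png');snap('wrist','w15.png');print(ctrl.get_state()['ft_force'])
E
```

```text
t 16.75 tcp [0.5476 0.245  0.3031] w 0.0233 q6 1.89
turn [0.001 0.    0.001] shift after turn cm [0.21 0.03 0.05] now axes [0.21 0.03 0.05] world [ 0.0004 -0.0005 -0.0021]
toolaxes Y [0.999 0.047 0.   ] Z [ 0.047 -0.999  0.   ]
[ 0.30430889 -0.26523416 -6.20753549]
```

View pics/s15c.png

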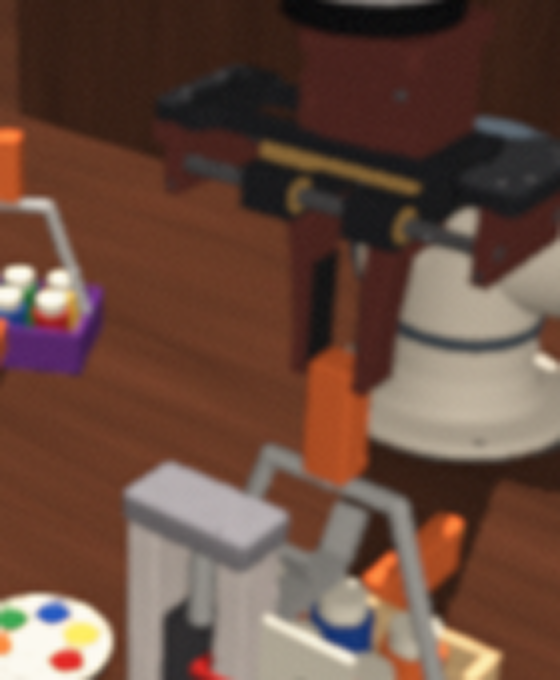

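View pics/w15.png

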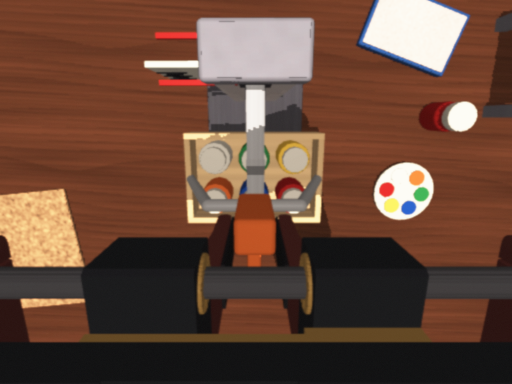

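The hook arm (256) sits directly under the bar centre (254), and the bar is above the seat between the cheeks. I'll lower to just above contact.

Emit:
send_rows(motion="0.3 0 0 0 0 0; 0.5 0 0 0 0 0; 0.6 0 0 0 0 0; 0.6 0 0 0 0 0; 0.5 0 0 0 0 0; 0.3 0 0 0 0 0; 0 0 0 0 0 0")

```text
clock: 17.43
tcp_pos: [0.5454, 0.2451, 0.2723]
tcp_rot: [0.487, 0.513, -0.488, 0.512]
ft_force: [-0.3, 0.0, -5.2]
gripper_width: 0.0233
```

```bash
python3 - <<'E'
from h import *
goto([.548,.2445,.2796],np.radians(2.7))
snap('scene','s16.png');big('s16.png',250,90,390,260,4,'s16c.png');print(ctrl.get_state()['ft_force'])
E
```

```text
t 17.43 tcp [0.5454 0.2451 0.2723] w 0.0233 q6 1.89
turn [0.003 0.    0.002] shift after turn cm [1.17 0.26 0.08] now axes [1.17 0.26 0.08] world [ 0.0026 -0.0006 -0.0117]
toolaxes Y [0.999 0.047 0.   ] Z [ 0.047 -0.999  0.   ]
[ 0.81267311 -0.04988408 -6.30693886]
```

View pics/s16c.png

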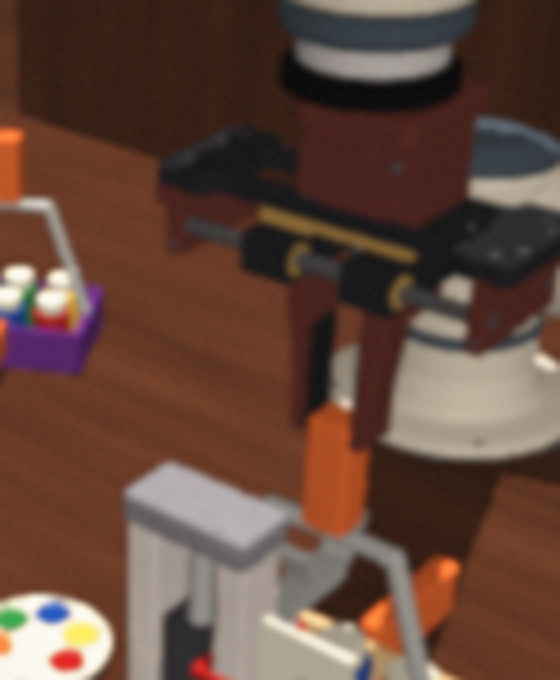

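Emit:
send_rows(motion="0.2 0.15 0 0 0 0; 0.3 0.1 0 0 0 0; 0.3 0 0 0 0 0; 0.3 0 0 0 0 0; 0.3 0 0 0 0 0; 0.3 0 0 0 0 0; 0.3 0 0 0 0 0; 0.2 0 0 0 0 0")

```text
clock: 18.15
tcp_pos: [0.5488, 0.2454, 0.2504]
tcp_rot: [0.488, 0.512, -0.487, 0.512]
ft_force: [0.3, 0.2, -4.5]
gripper_width: 0.0235
```

```bash
python3 - <<'E'
from h import *
goto([.548,.2445,.24],np.radians(2.7))
snap('scene','s17.png');big('s17.png',250,150,390,320,4,'s17c.png')
f=[ctrl.get_state()['ft_force'] for i in range(1)];print(np.mean(f,0))
E
```

```text
t 18.15 tcp [0.5488 0.2454 0.2504] w 0.0235 q6 1.88
turn [ 0.003 -0.001 -0.002] shift after turn cm [ 2.94 -0.08  0.09] now axes [ 2.94 -0.09  0.09] world [-0.0008 -0.0009 -0.0294]
toolaxes Y [0.999 0.047 0.   ] Z [ 0.047 -0.999  0.   ]
[ 0.79942012 -0.20951062 -4.51401659]
```

View pics/s17c.png

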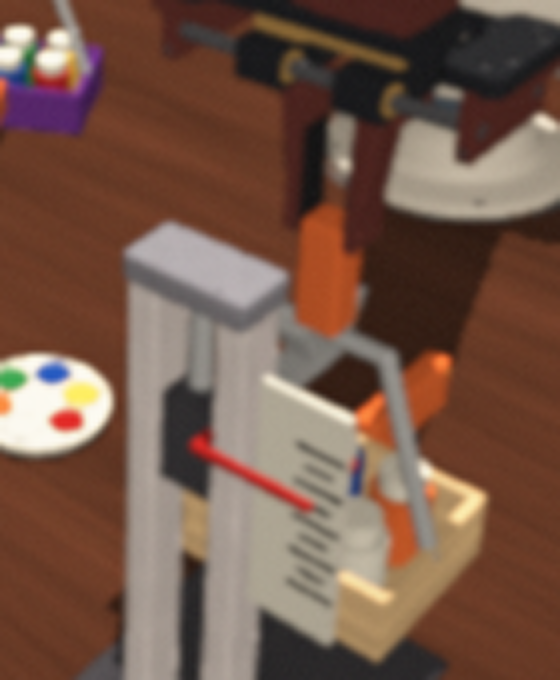

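The pointer tip moved from (328,272.6) to (328,277), about 9 mm. The force has dropped to 4.5 N, so the scale is taking weight. I'll keep lowering slowly.

Emit:
send_rows(motion="0.25 0 0 0 0 0; 0.3 0 0 0 0 0; 0.3 0 0 0 0 0; 0.3 0 0 0 0 0; 0.3 0 0 0 0 0; 0.25 0 0 0 0 0; 0.2 0 0 0 0 0; 0.1 0 0 0 0 0")

```text
clock: 18.87
tcp_pos: [0.5488, 0.2454, 0.2313]
tcp_rot: [0.489, 0.511, -0.486, 0.513]
ft_force: [-0.5, -0.4, -1.5]
gripper_width: 0.0236
```

```bash
python3 - <<'E'
from h import *
goto([.548,.2445,.24],np.radians(2.7))
snap('scene','s18.png');big('s18.png',250,150,390,320,4,'s18c.png')
print(ctrl.get_state()['ft_force'],ctrl.get_state()['torque'])
E
```

```text
t 18.87 tcp [0.5488 0.2454 0.2313] w 0.0236 q6 1.88
turn [ 0.003 -0.002 -0.005] shift after turn cm [ 1.03 -0.09  0.09] now axes [ 1.03 -0.09  0.09] world [-0.0008 -0.0009 -0.0103]
toolaxes Y [0.999 0.047 0.   ] Z [ 0.047 -0.999  0.   ]
[-0.25963777 -0.40338584 -2.50901989] [-0.07323875  0.2019277   0.03933193]
```

View pics/s18c.png

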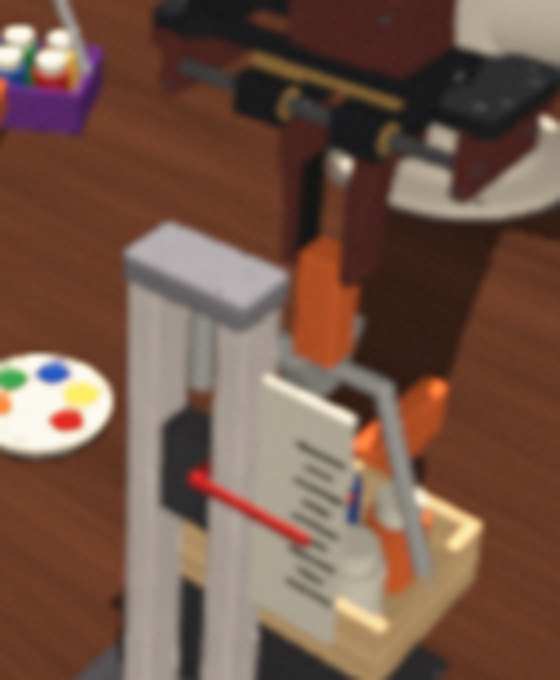

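Emit:
send_rows(motion="0.2 0 0 0 0 -0.003; 0.2 0 0 0 0 0; 0.2 0 0 0 0 0; 0.2 0 0 0 0 0; 0.1 0 0 0 0 0; 0.1 0 0 0 0 0; 0.05 0 0 0 0 0; 0.05 0 0 0 0 0")

```text
clock: 19.58
tcp_pos: [0.549, 0.2454, 0.2212]
tcp_rot: [0.489, 0.512, -0.486, 0.513]
ft_force: [-1.6, 0.0, 0.7]
gripper_width: 0.0238
```

```bash
cat > chk.py <<'E'
from h import *
import sys
n=sys.argv[1]
goto([.548,.2445,.24],np.radians(2.7))
F=[]
for i in range(4):
    d=snap('scene',n+'.png');F.append(ctrl.get_state()['ft_force'])
print('force',np.mean(F,0).round(2));big(n+'.png',250,150,390,320,4,n+'c.png')
h=cv2.cvtColor(cv2.imread('pics/'+n+'.png'),cv2.COLOR_BGR2HSV)
E
python3 chk.py s19
```

```text
t 19.58 tcp [0.549  0.2454 0.2212] w 0.0238 q6 1.88
turn [ 0.002 -0.003 -0.005] shift after turn cm [ 0.02 -0.11  0.09] now axes [ 0.02 -0.11  0.09] world [-0.001  -0.0009 -0.0002]
toolaxes Y [0.999 0.047 0.   ] Z [ 0.047 -0.999  0.   ]
force [-1.02 -0.24 -0.17]
```

View pics/s19c.png

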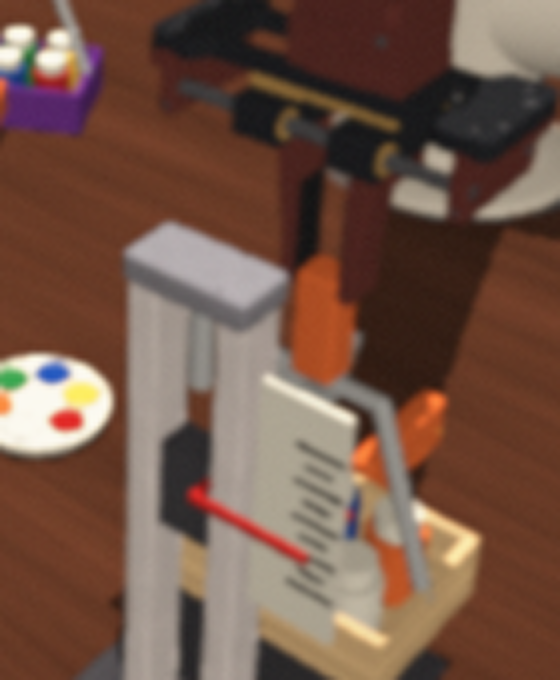

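The lifting force is about 0 and the scale carries the weight at about 38 mm. I'll relax the squeeze first, then open.

Emit:
send_rows(motion="0 0 0 0 0 0; 0 0 0 0 0 0; 0 0 0 0 0 0; 0 0 0 0 0 0", grip=-1, squeeze=3)

```text
clock: 20.12
tcp_pos: [0.5496, 0.2457, 0.2217]
tcp_rot: [0.49, 0.512, -0.485, 0.513]
ft_force: [0.0, -0.4, -0.7]
gripper_width: 0.0237
```

```bash
python3 chk.py s20
```

```text
t 20.12 tcp [0.5496 0.2457 0.2217] w 0.0237 q6 1.88
turn [ 0.003 -0.003 -0.006] shift after turn cm [ 0.07 -0.16  0.12] now axes [ 0.07 -0.16  0.12] world [-0.0016 -0.0012 -0.0007]
toolaxes Y [0.999 0.047 0.   ] Z [ 0.047 -0.999  0.   ]
force [-0.43 -0.41 -0.32]
```

Emit:
send_rows(motion="0.05 0 0 0 0 0; 0.05 0 0 0 0 0; 0 0 0 0 0 0; 0 0 0 0 0 0; 0 0 0 0 0 0; 0 0 0 0 0 0", grip=0.1)

```text
clock: 20.82
tcp_pos: [0.5501, 0.246, 0.2207]
tcp_rot: [0.49, 0.511, -0.485, 0.513]
ft_force: [0.4, -0.7, 0.2]
gripper_width: 0.048
```

```bash
python3 chk.py s21; python3 -c "
from h import *
snap('wrist','w21.png')"
```

```text
t 20.82 tcp [0.5501 0.246  0.2207] w 0.048 q6 1.88
turn [ 0.003 -0.004 -0.007] shift after turn cm [-0.03 -0.21  0.14] now axes [-0.03 -0.21  0.14] world [-0.0021 -0.0015  0.0003]
toolaxes Y [0.999 0.047 0.   ] Z [ 0.047 -0.999  0.   ]
force [-0.08  0.16 -0.23]
```

View pics/s21c.png

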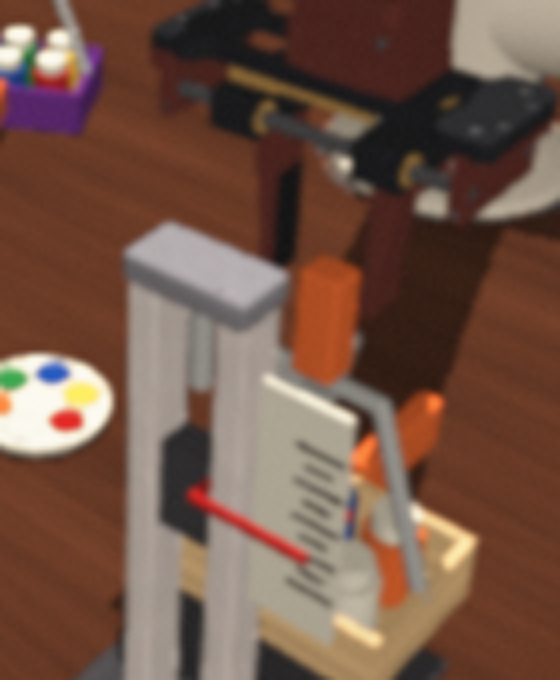

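View pics/w21.png

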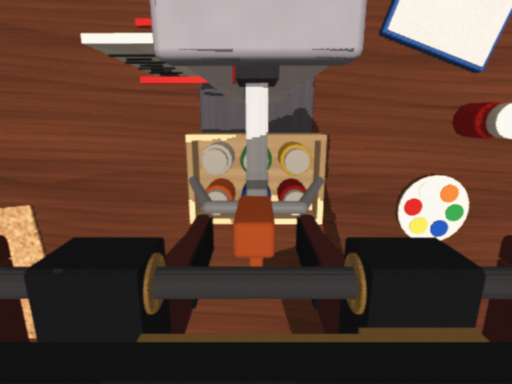

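Released: there is a clear gap on both sides of the post (254,225), the pointer has not moved, and the caddy hangs upright. I'll withdraw straight up.

Emit:
send_rows(motion="-0.4 0 0 0 0 0; -0.8 0 0 0 0 0; -1 0 0 0 0 0; -1 0 0 0 0 0; -1 0 0 0 0 0; -1 0 0 0 0 0; -1.5 0 0 0 0 0; -2 0 0 0 0 0; -2 0 0 0 0 0; -1 0 0 0 0 0; 0 0 0 0 0 0; 0 0 0 0 0 0; 0 0 0 0 0 0; 0 0 0 0 0 0")

```text
clock: 22.23
tcp_pos: [0.5489, 0.2453, 0.3549]
tcp_rot: [0.494, 0.51, -0.481, 0.515]
ft_force: [-0.2, 0.0, -1.0]
gripper_width: 0.0482
```

```bash
python3 chk.py s22; python3 -c "
from h import *
snap('wrist','w22.png')
a=load('s22.png');snap('scene','s23.png');import cv2
print(np.abs(cv2.imread('pics/s22.png').astype(int)-cv2.imread('pics/s23.png')).max())"
```

```text
t 22.23 tcp [0.5489 0.2453 0.3549] w 0.0482 q6 1.88
turn [ 0.003 -0.007 -0.017] shift after turn cm [13.39 -0.09  0.08] now axes [13.38 -0.32  0.17] world [-0.0009 -0.0008 -0.1339]
toolaxes Y [0.999 0.047 0.   ] Z [ 0.047 -0.999  0.   ]
force [-0.46  0.05 -0.37]
18
```

View pics/s22.png

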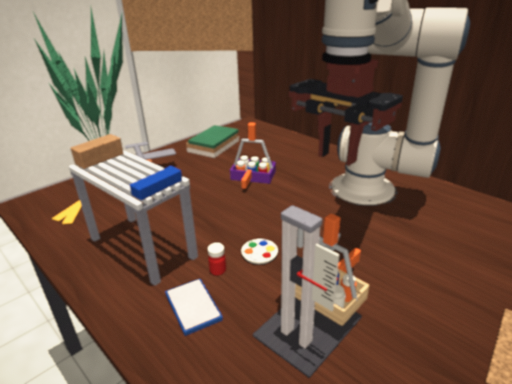

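View pics/w22.png

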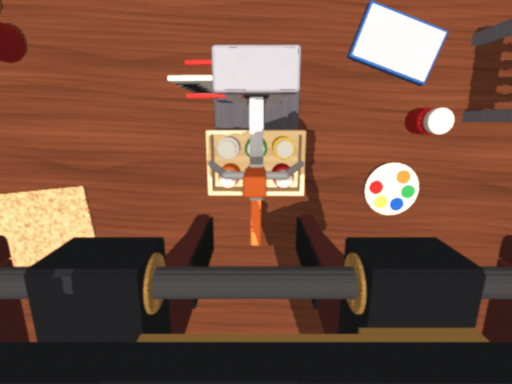

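The caddy hangs upright in the hook at (340,290), the gripper is well above it, and the jar, palette and notebook are where they were. I'll give it a moment and check that it is still.

Emit:
send_rows(motion="-0.5 0 0 0 0 0; 0 0 0 0 0 0; 0 0 0 0 0 0; 0 0 0 0 0 0; 0 0 0 0 0 0; 0 0 0 0 0 0; 0 0 0 0 0 0; 0 0 0 0 0 0; 0 0 0 0 0 0; 0 0 0 0 0 0; 0 0 0 0 0 0; 0 0 0 0 0 0; 0 0 0 0 0 0; 0 0 0 0 0 0; 0 0 0 0 0 0; 0 0 0 0 0 0")

```text
clock: 23.87
tcp_pos: [0.5486, 0.2452, 0.3592]
tcp_rot: [0.493, 0.51, -0.482, 0.514]
ft_force: [0.1, -0.3, -0.5]
gripper_width: 0.0484
```

```bash
python3 - <<'E'
from h import *
L=[]
for i in range(10):
    L.append(cv2.cvtColor(ctrl.get_image('scene')['color'],cv2.COLOR_RGB2GRAY).astype(np.float32)[210:330,310:375])
L.append(cv2.cvtColor(cv2.imread('pics/s23.png'),cv2.COLOR_BGR2GRAY).astype(np.float32)[210:330,310:375])
print([np.round(cv2.phaseCorrelate(L[0],x)[0],3).tolist() for x in L])
print(max(np.abs(L[0]-x).max() for x in L))
# pointer travel, bystanders
t=snap('top','t24.png');s=snap('scene','s24.png');big('s24.png',250,150,390,320,4,'s24c.png')
a=cv2.imread('pics/scene0.png')[230:335,160:280].astype(int);b=cv2.imread('pics/s24.png')[230:335,160:280].astype(int);print('bystander diff',np.abs(a-b).max())
E
```

```text
[[0.0, 0.0], [-0.004, 0.009], [-0.004, 0.021], [0.015, -0.015], [0.026, -0.003], [-0.001, 0.005], [0.006, 0.018], [0.002, 0.0], [-0.03, 0.034], [-0.013, -0.005], [0.024, -0.02]]
37.0
bystander diff 154
```

View pics/s24c.png

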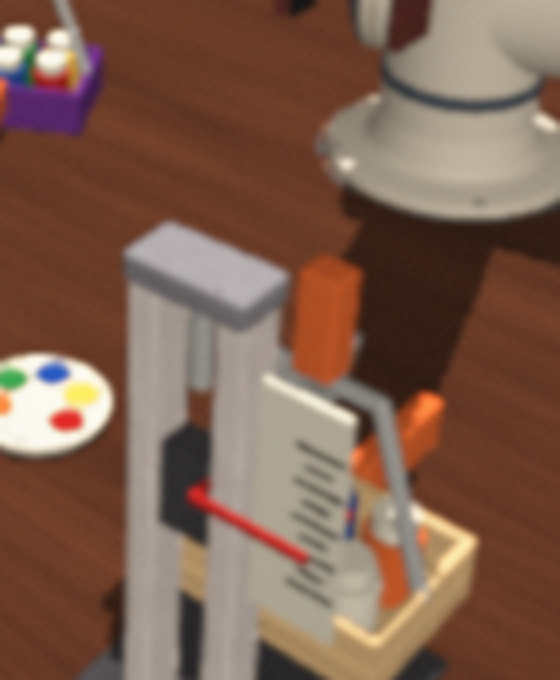

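The caddy is still to within 0.04 px. The large difference in the bystander crop needs explaining, so I check where it comes from.

```bash
python3 - <<'E'
from h import *
a=cv2.imread('pics/scene0.png').astype(int);b=cv2.imread('pics/s24.png').astype(int);d=np.abs(a-b).max(2)
for n,(x0,y0,x1,y1) in dict(jar=(206,240,228,278),pal=(238,236,280,266),nb=(165,278,224,333),rest=(160,230,205,278)).items():print(n,d[y0:y1,x0:x1].max())
E
```

```text
jar 5
pal 4
nb 4
rest 154
```

The difference comes only from where the caddy used to stand. The jar, palette and notebook pixels are unchanged, so I hand in.

```bash
python3 -c "
from h import *
print(ctrl.sign_off())"
```

```text
the job is handed in; nothing more can be done
None
```

The plywood caddy now hangs by its bar in the scale's hook, and I handed the job in at about 24–25 s of the 70 s. I pulled it out by the fin until its post was about 130 mm in front of the shelf edge and let go. I then took it by the post, brought the bar over the front cheek and lowered it slowly until the lifting force was about 0 N, then relaxed the grip and opened.

**Last checks:**
- **Caddy:** it hangs upright and still, within about 0.04 px over 11 pictures. The pointer reads about 38 mm of travel and did not move on release. The hook's speed was only kept low by small steps; I had no direct reading of it.
- **Gripper:** it is about 130 mm above where it let go, touching nothing.
- **Jar, palette and notebook:** their pixels are unchanged from the start.

**What disagreed:**
- The wrist camera put the hook about 4 mm further left than the top view. I aimed nearer the wrist reading, and the hook arm then showed directly under the bar.
- The arm drifted by a few millimetres to about 3 cm, and tilted slightly, during some moves; I corrected this step by step. On the first approach to the fin it closed about 7 mm off centre, and I corrected that before gripping.
- A comparison crop around the jar, palette and notebook first showed a large change, but it was only the caddy's old place.

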